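# Turn the backward scraper blade end for end in its clamp rack

## Task

Three double-ended scraper blades are clamped in the rack and all should show their chisel end at the front, but one was put in with its point out. Swing that blade's clamp open, take the blade out, turn it end for end and lay it back in its groove, chisel end out, slid fully home against the rear stop without forcing it, then swing its clamp square across it again. Leave the other two blades, their clamps and the things lying about as they are.

Things in the scene. Friction and masses are not known exactly. Their poses are not given: they have to be found in the camera images.
- rack: Fixed rack on the bench, 100 x 164 mm. Origin: centre, at bench height; -x is its front (towards the robot), +x its rear. Three grooves along its x at y = +50, 0, -50 mm, open at top and front: from the front face (x = -35 mm) to the rear stop bar (face at x = +35, top 40 mm high); 17 mm wide, floor 22 mm and bevelled wall tops 34.5 mm above the bench. Nothing under the blades in front of x = -44 but the bench and a 2 mm mat.
- blade_turned: The wrongly placed blade: loose steel bar 130 mm long, 14 wide, 12 high, 0.10 to 0.18 kg, lying in any one of the grooves with its point out. Origin: centre of its underside. Its x runs along it: chisel end (tapers in height only, to a straight 14 mm edge) at -65 mm, four-sided point (tapers in width and height) at +65; tapers 20 mm long, plain bar between.
- blade_turned_centre (a point): Centre of the wrongly placed blade, half-way up (6 mm above its underside); axes as the blade's.
- blade_turned_chisel (a point): Middle of the chisel edge of the wrongly placed blade, 65 mm from its centre.
- blade_a_centre (a point): Centre of an identical blade that lies rightly, chisel out, in one of the grooves.
- blade_b_centre (a point): Centre of the other identical blade that lies rightly, chisel out.
- clamp_left (a joint): Swing clamp of the groove on the robot's left (+y of the rack). Rad: 0 = closed, its 11 mm wide arm square across the groove, 1 mm above the blade; opens counter-clockwise seen from above, knob going to the rear; at 1.57 it lies along the groove, which is clear from 1.45 on; stop at 1.75. Vertical pivot at rack x = 0, 19 mm to +y of the groove's centre. Light friction (2 N at the knob), stays as left. Arm top 42 mm high.
- clamp_left_knob (a point): Upright round knob, 10 mm diameter, 42 to 66 mm above the bench, on the clamp arm on the robot's left (+y of the rack), 30 mm from its pivot; this point is half-way up it.
- groove_left (a point): Where the centre of a blade that is home (rear tip on the stop) lies in the groove on the robot's left (+y of the rack): 28 mm above the bench; 60 mm of the blade then stick out in front.
- clamp_mid (a joint): Swing clamp of the groove in the middle. Rad: 0 = closed, its 11 mm wide arm square across the groove, 1 mm above the blade; opens counter-clockwise seen from above, knob going to the rear; at 1.57 it lies along the groove, which is clear from 1.45 on; stop at 1.75. Vertical pivot at rack x = 0, 19 mm to +y of the groove's centre. Light friction (2 N at the knob), stays as left. Arm top 42 mm high.
- clamp_mid_knob (a point): Upright round knob, 10 mm diameter, 42 to 66 mm above the bench, on the clamp arm in the middle, 30 mm from its pivot; this point is half-way up it.
- groove_mid (a point): Where the centre of a blade that is home (rear tip on the stop) lies in the groove in the middle: 28 mm above the bench; 60 mm of the blade then stick out in front.
- clamp_right (a joint): Swing clamp of the groove on the robot's right (-y of the rack). Rad: 0 = closed, its 11 mm wide arm square across the groove, 1 mm above the blade; opens counter-clockwise seen from above, knob going to the rear; at 1.57 it lies along the groove, which is clear from 1.45 on; stop at 1.75. Vertical pivot at rack x = 0, 19 mm to +y of the groove's centre. Light friction (2 N at the knob), stays as left. Arm top 42 mm high.
- clamp_right_knob (a point): Upright round knob, 10 mm diameter, 42 to 66 mm above the bench, on the clamp arm on the robot's right (-y of the rack), 30 mm from its pivot; this point is half-way up it.
- groove_right (a point): Where the centre of a blade that is home (rear tip on the stop) lies in the groove on the robot's right (-y of the rack): 28 mm above the bench; 60 mm of the blade then stick out in front.
- oilstone: Dark flat finishing stone 25 x 75 x 10 mm lying on the bench to the right; origin centre of underside, long side along its y. Bystander.
- hex_key: Black hex key 47 x 125 x 12 mm lying on the bench to the right; origin centre of underside. Bystander.

How it is judged (in metres and radians):
On the way, in this order (a step that is already met when the one before it is completed fails the run):
1. the backward blade's clamp is swung open (value of joint any of clamp_left, clamp_mid, clamp_right above 1.2 rad), for 0.1 s.
2. the backward blade is out of the rack ((z of blade_turned_centre in the frame of rack above 0.05 m or x of blade_turned_centre in the frame of rack below -0.11 m)), for 0.1 s.
3. the blade lies in its groove chisel out, home against the stop (x of blade_turned_centre in the frame of rack between -0.0325 and -0.028 m and (y of blade_turned_centre in the frame of rack between 0.047 and 0.053 m or y of blade_turned_centre in the frame of rack between -0.003 and 0.003 m or y of blade_turned_centre in the frame of rack between -0.053 and -0.047 m) and z of blade_turned_centre in the frame of rack between 0.025 and 0.031 m and x of blade_turned_chisel in the frame of rack below -0.085 m and angle between the x axis of blade_turned_centre and the x axis of rack, either way round below 0.06 rad and angle between the z axis of blade_turned_centre and the z axis of rack, either way round below 0.08 rad), for 0.2 s.
At the end, for the whole second after the job is handed in: The once backward blade lies flat in the free groove, chisel end to the front, centre within 2.5 mm of home along the groove (against the stop) and 3 mm of its floor height, in line with the groove within 3 mm and 0.06 rad, at rest; all three clamps are within 0.2 rad of square across (all of step 3 and value of joint each of clamp_left, clamp_mid, clamp_right below 0.2 rad and linear speed of blade_turned below 0.01 m/s and angular speed of blade_turned below 0.1 rad/s); the robot touches nothing.
It fails at once if a blade that was already right was shifted by more than 5 mm (distance of any of blade_a_centre, blade_b_centre from where it was at the start of the episode above 0.005 m).
It fails at once if the clamp over a blade that was already right was turned open ((value of joint clamp_left above 0.35 rad and horizontal distance between blade_a_centre and groove_left below 0.02 m) or (value of joint clamp_left above 0.35 rad and horizontal distance between blade_b_centre and groove_left below 0.02 m) or (value of joint clamp_mid above 0.35 rad and horizontal distance between blade_a_centre and groove_mid below 0.02 m) or (value of joint clamp_mid above 0.35 rad and horizontal distance between blade_b_centre and groove_mid below 0.02 m) or (value of joint clamp_right above 0.35 rad and horizontal distance between blade_a_centre and groove_right below 0.02 m) or (value of joint clamp_right above 0.35 rad and horizontal distance between blade_b_centre and groove_right below 0.02 m)).
It fails at once if the blade was forced against the rack (over 60 N) (contact force between blade_turned and rack above 60 N).
It fails at once if a bystander was moved by more than 15 mm (distance of any of oilstone, hex_key from where it was at the start of the episode above 0.015 m).
It also fails if it takes over 72 s, if anything falls off the work surface, if the arm or the gripper's body presses on something with over 40 N, if the wrist force passes 120 N, or if a joint passes its speed limit or range.

## Robot

A 6-joint arm with a two-finger parallel gripper is mounted at the origin on the work surface; the furniture and walls round the work are solid. World frame = base frame: x ahead of the robot, y to its left, z up, the work surface at z = 0. Lengths are in mm, angles in rad, forces in N, time in s.
With the tool pointing down it reaches from about 300 to 875 mm from the base axis. Payload 6.4 kg.
Tool frame: the origin (TCP) lies midway between the tips of the shut fingers; the grasp point (between the pads) lies 19 mm behind it; z points along the fingers, y is the direction in which the jaws open and shut (so a half turn about z gives the same grasp; the last joint's range is limited). The gripper opens to 85 mm and grips with 20 to 120 N. Pads are 22 mm wide; open, the fingers measure 114 mm over their backs; the gripper's body (76 mm by 85 mm) begins 54 mm behind the grasp point. The pads swing forward as they close: fully open they stand 13 mm farther back than shut.
Start: joints at [-1.406, 0.181, 1.607, -0, 1.354, -0.206], TCP at [208.374, -535.93, 203.988] pointing down, gripper open.
Joint ranges: [-2.99, 2.99], [-0.89, 2.07], [0.3, 2.58], [-1.14, 4.28], [0, 2.63], [-3.12, 3.12]. Speed limits (rad/s): [2.57, 2.57, 3.01, 3.14, 3.14, 3.14].

## Interface

Orientations are given as a rotation vector (axis times angle).
In Python, from station import env, read_camera, get_calibration, workorder, find_in, place_of gives the robot as it stands.
- The arm moves only by the tool apply_moves, never from a script. Its argument "commands" is a list of rows, each a list of 4 numbers: the shift along the tool's x, y, z in cm, then the turn about the tool's z in rad. A call has 1 to 12 rows; each row is the pose to reach, as a shift and turn from the pose commanded when the call began, along the tool's axes at that moment; what a row does not reach only later rows make up. A row lasts 1/8 s, in which the tool goes at most 62.5 mm and 10.7 degrees, less where a joint would pass 70% of its speed; a pose out of reach is approached as far as the arm can. A call with a gripper value outside its range is refused whole. "jaw" is the opening, from 0 (shut) to 1 (fully open), set as the call begins (left out, the last holds). The fingers move at their own pace and stop on an object; "grip_force" is the grip in N (left out, the last holds). Time passes only in rows, so rows that repeat a pose let the fingers close. It gives the time, the measured TCP pose, the force and the opening at its end, in the units of the state.
- env.read_state(): the state, without advancing time (a new reading comes with each control period).
- read_camera(name): name is "scene" or "side" or "wrist"; returns the picture (420x560x3 uint8, red, green, blue); there is no depth.
- get_calibration(name): a dict with "fx", "fy", "cx", "cy" (pixels), "cam_to_world" (4x4, takes a point from camera to world coordinates); the wrist camera has in their place "tool_from_camera" (4x4, takes a point from camera to tool coordinates, whose origin is the TCP and whose axes are the flange's). Camera axes: x right, y up, looking along -z (the intrinsics and any distortion apply to the point x, -y, -z); pixel columns grow to the right and rows downward; lengths in mm; the calibration is good to about 2 mm. A picture is of the moment at which its call begins: read the wrist's pose just before it. get_calibration takes no time and is no camera call.
- workorder.finish_job(): hands the job in, once; it reports no verdict.
Trained networks look in the newest picture that a camera, given by its name, has taken for a name from the list of things; names that differ only in an ending like _2 or _b are one class to them, and where a whole thing is asked for, a point or a joint stands for the part that bears it (a point fixed in the world has none). Each returns a list of dicts, best first, with "p" (0 to 1); they miss things now and then, are a little off and sometimes report something else, mostly with a low value. They report only what shows in the picture. A call takes as long as a camera call.
- find_in(name, camera): "box" ([centre column, centre row, width, height] as shares, 0 to 1, of the picture: columns of its width, rows of its height, round what is visible of it).
- place_of(name, camera): "position" ([column, row] as shares, 0 to 1, of the picture: columns of its width, rows of its height: a listed point, or the origin of a listed thing).
The state is a dict: "time": time; "joint_positions": joint angles; "qvel": joint speeds; "joint_torque": joint torques, N m; "eef_pos": TCP position; "orientation": TCP orientation; "ft_force": force on the tool from outside, world axes, zero at the start; "moment": the same for the moment, N m; "finger_gap": finger opening in mm.
Only numpy, scipy, OpenCV 4.12 (cv2) and the standard library are available. Lean on these libraries where they do the work, as an engineer would, in place of code of your own. Each camera call takes 0.05 s, during which the arm holds its last target.

## Working session

There is one attempt and no reset: what is moved stays moved. The work goes in short steps, Python scripts to look and compute and a tool call to move; the robot and the scene stay as the last step left them, time stands still between calls to the robot, and variables do not carry over. Pictures are saved under pics/ and viewed, and the job is handed in when it is done.

Besides the shell and the picture viewer there is one more tool, called after ">>>" as name(argument=value, ...) on one line, values as JSON. apply_moves: Moves the arm, as the interface text tells. Its arguments: {"type":"object","properties":{"commands":{"type":"array","items":{"type":"array","items":{"type":"number"}}},"jaw":{"type":"number"},"grip_force":{"type":"number"}},"required":["commands"]}

```bash
mkdir -p pics; ls; python3 - <<'E'
from station import env, read_camera, get_calibration
import cv2
print(env.read_state())
for n in ("scene","side","wrist"):
    im=read_camera(n); cv2.imwrite(f"pics/{n}0.png",im[:,:,::-1]); print(n,get_calibration(n))
E
```

```text
pics
{'time': 0.0, 'joint_positions': array([-1.40631126e+00,  1.81575920e-01,  1.60799452e+00,  3.86829431e-06,
        1.35380334e+00, -2.06283592e-01]), 'qvel': array([ 4.54446250e-04,  3.78177963e-05,  1.07576374e-03, -3.11215566e-04,
       -1.65868921e-03,  1.69335805e-03]), 'joint_torque': array([-5.03292904e-05, -4.44873762e+01, -3.51337194e+01, -3.52504621e-04,
        9.30717972e-03,  1.54632914e-05]), 'eef_pos': array([ 208.26736072, -535.31627898,  203.07110553]), 'orientation': array([-3.08601307e+00, -5.78742332e-01, -6.43622347e-05]), 'ft_force': array([0.14731064, 0.65054326, 0.11458436]), 'moment': array([ 0.04728446, -0.02756423, -0.0479249 ]), 'finger_gap': 85.55596031061084}
scene {'fx': 432.0639447210506, 'fy': 432.0639447210506, 'cx': 280.1258165840739, 'cy': 215.94798578229808, 'cam_to_world': array([[-5.40227508e-01,  6.48508012e-01, -5.36275674e-01,
         5.61937508e+01],
       [-8.41519007e-01, -4.16330638e-01,  3.44259437e-01,
         3.55749188e+02],
       [-1.29904434e-05,  6.37264590e-01,  7.70645081e-01,
         7.45502593e+02],
       [ 0.000000
[... 308 characters left out ...]
10424657e-01,  8.11777334e-01,
         7.31891824e+02],
       [-1.96586898e-02,  8.49477141e-01,  5.27259066e-01,
         5.09884858e+02],
       [ 0.00000000e+00,  0.00000000e+00,  0.00000000e+00,
         1.00000000e+00]])}
wrist {'fx': 369.44887945093177, 'fy': 369.44887945093177, 'cx': 273.1005949560851, 'cy': 206.39724055903872, 'tool_from_camera': array([[ 4.55038231e-04,  9.58199412e-01,  2.86100820e-01,
         7.39726275e+01],
       [ 9.99999730e-01, -6.00909799e-04,  4.22065577e-04,
        -5.91807145e-02],
       [ 5.76343774e-04,  2.86100551e-01, -9.58199427e-01,
        -1.69000057e+02],
       [ 0.00000000e+00,  0.00000000e+00,  0.00000000e+00,
         1.00000000e+00]])}
```

View pics/scene0.png

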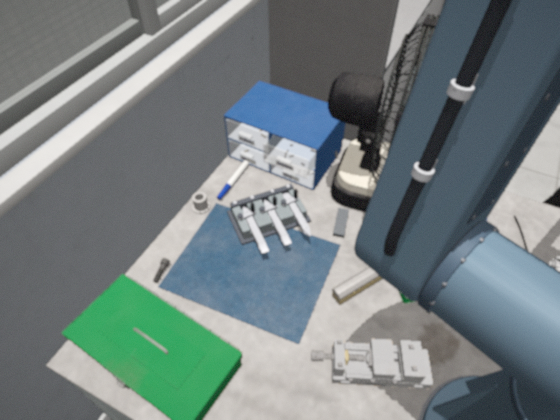

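View pics/side0.png

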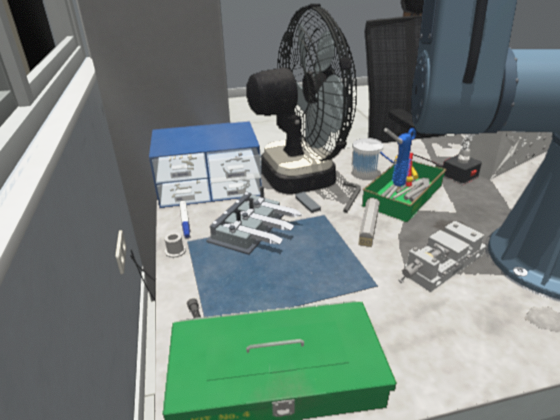

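View pics/wrist0.png

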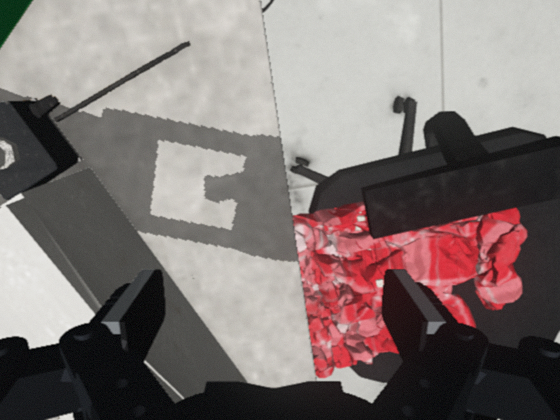

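```bash
cat > h.py <<'E'
import numpy as np, cv2
from scipy.spatial.transform import Rotation as R
from station import env, read_camera, get_calibration, find_in, place_of
def T_cam(name, st=None):
    c=get_calibration(name)
    if name!="wrist": return c,np.array(c["cam_to_world"])
    st=st or env.read_state()
    T=np.eye(4);T[:3,:3]=R.from_rotvec(st["orientation"]).as_matrix();T[:3,3]=st["eef_pos"]
    return c,T@np.array(c["tool_from_camera"])
def px2w(name,u,v,z,CT=None):
    c,T=CT or T_cam(name)
    d=T[:3,:3]@np.array([(u-c["cx"])/c["fx"],-(v-c["cy"])/c["fy"],-1.])
    o=T[:3,3]; return o+d*(z-o[2])/d[2]
def w2px(name,p,CT=None):
    c,T=CT or T_cam(name)
    q=T[:3,:3].T@(np.asarray(p,float)-T[:3,3])
    return np.array([c["cx"]+c["fx"]*q[0]/-q[2], c["cy"]+c["fy"]*q[1]/q[2]])
E
python3 - <<'E'
from h import *
H={"blade_turned_chisel":28,"blade_turned_centre":28,"blade_a_centre":28,"groove_left":28,"groove_mid":28,"groove_right":28,"clamp_left_knob":54,"clamp_mid_knob":54,"clamp_right_knob":54,"rack":0,"oilstone":0,"hex_key":0}
for cam in ("scene","side"):
    im=read_camera(cam)
    x0,y0=(215,170) if cam=="scene" else (190,180)
    cr=cv2.resize(im[y0:y0+90,x0:x0+120],None,fx=6,fy=6,interpolation=cv2.INTER_CUBIC)
    cv2.imwrite(f"pics/{cam}_z.png",cr[:,:,::-1])
    for n,z in H.items():
        for d in place_of(n,cam)[:3]:
            u,v=d["position"][0]*560,d["position"][1]*420
            print(cam,n,round(d["p"],2),round(u),round(v),px2w(cam,u,v,z).round(0)[:2])
E
```

```text
scene blade_turned_chisel 0.55 284 190 [615. -13.]
scene blade_turned_chisel 0.42 297 191 [597. -35.]
scene blade_turned_centre 0.53 300 215 [536.  -3.]
scene blade_a_centre 0.58 254 230 [552. 104.]
scene groove_left 0.78 254 231 [552. 104.]
scene groove_mid 0.87 276 222 [547.  52.]
scene groove_mid 0.74 344 221 [469. -72.]
scene groove_mid 0.4 297 190 [599. -37.]
scene groove_right 0.62 296 212 [547.   0.]
scene clamp_left_knob 0.66 253 205 [594.  79.]
scene clamp_left_knob 0.56 277 200 [580.  29.]
scene clamp_mid_knob 0.54 273 199 [586.  33.]
scene clamp_right_knob 0.54 296 191 [578. -20.]
scene clamp_right_knob 0.5 297 216 [518.  18.]
scene rack 0.63 273 219 [576.  41.]
scene rack 0.15 338 222 [490. -75.]
scene oilstone 0.83 341 224 [481. -78.]
scene hex_key 0.63 270 219 [580.  45.]
side blade_turned_centre 0.64 274 209 [537.   7.]
side blade_a_centre 0.93 250 232 [558.  98.]
side groove_left 0.91 250 237 [551. 115.]
side groove_mid 0.64 260 222 [550.  63.]
side groove_right 0.85 275 210 [534.  12.]
side clamp_left_knob 0.67 240 218 [580.  94.]
side clamp_mid_knob 0.53 250 205 [575.  46.]
side clamp_right_knob 0.58 263 193 [564. -10.]
side rack 0.83 254 228 [568.  47.]
side oilstone 0.86 309 205 [478. -69.]
side oilstone 0.38 262 194 [596. -92.]
side hex_key 0.76 342 198 [ 410. -119.]
```

```bash
ls pics
```

```text
scene0.png
scene_z.png
side0.png
side_z.png
wrist0.png
```

View pics/scene_z.png

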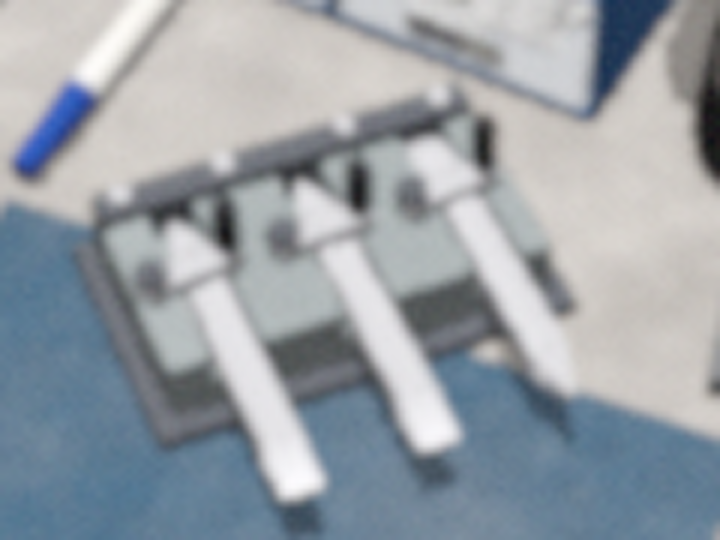

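View pics/side_z.png

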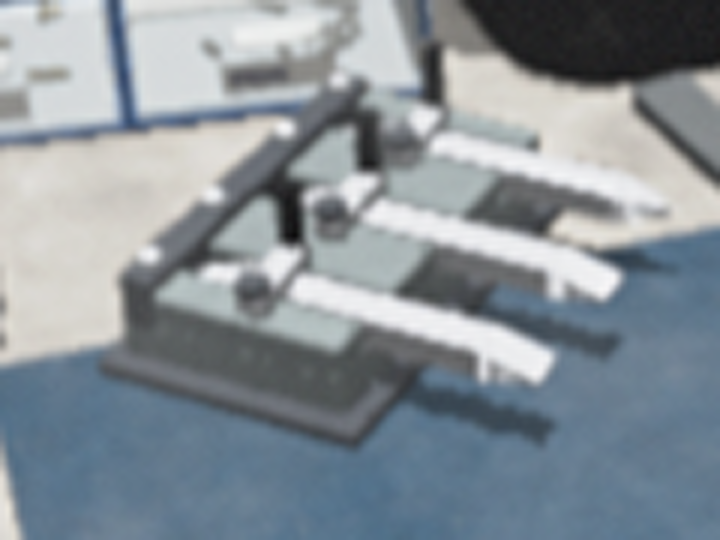

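```bash
python3 - <<'E'
from h import *
s=env.read_state(); M=R.from_rotvec(s["orientation"]).as_matrix(); print(M.round(3),s["time"])
d=np.array([520,45,240])-s["eef_pos"]; print(M.T@d)
E
```

```text
[[ 0.932  0.362 -0.   ]
 [ 0.362 -0.932  0.   ]
 [-0.    -0.    -1.   ]] 1.45
[ 500.95362465 -428.54663933  -36.00587831]
```

```bash
python3 - <<'E'
from h import *
for c,u,v in [("side",265,175),("side",330,183),("side",300,192),("scene",335,195),("scene",390,205),("scene",345,150),("side",402,200),("side",368,225),("scene",320,180)]: print(c,u,v,px2w(c,u,v,0).round())
s=env.read_state(); M=R.from_rotvec(s["orientation"]).as_matrix()
for p in ([330,-350,230],[470,-20,230],[565,20,230]): print(p,(M.T@(np.array(p)-s["eef_pos"])/10).round(2))
E
```

```text
side 265 175 [ 620. -185.    0.]
side 330 183 [ 450. -185.    0.]
side 300 192 [ 511. -123.    0.]
scene 335 195 [ 559. -119.    0.]
scene 390 205 [ 467. -206.    0.]
scene 345 150 [ 670. -236.    0.]
side 402 200 [ 276. -146.    0.]
side 368 225 [340. -25.  -0.]
scene 320 180 [ 618. -119.    0.]
[330, -350, 230] [ 18.07 -12.92  -2.6 ]
[470, -20, 230] [ 43.08 -38.61  -2.6 ]
[565, 20, 230] [ 53.38 -38.89  -2.6 ]
```

```bash
cat >> h.py <<'E'
def moves(pts,st=None):
    s=st or env.read_state(); M=R.from_rotvec(s["orientation"]).as_matrix()
    for p in pts: print(p,(M.T@(np.array(p,float)-s["eef_pos"])/10).round(2))
    x=M[:,0]; print("yaw x",round(float(np.arctan2(x[1],x[0])),4),"tilt",M[:,2].round(4), "t",s["time"])
E
python3 - <<'E'
from h import *
for z in (150,250):print(px2w("scene",395,140,z),px2w("scene",430,30,z),px2w("side",300,160,z),px2w("side",345,140,z))
moves([[260,-400,240],[330,-260,250],[385,-120,250],[420,10,250],[490,20,240],[565,20,230]])
E
```

```text
[ 514.27202901 -223.97469292  150.        ] [ 809.56316058 -622.39136867  150.        ] [480.05950731   8.2235745  150.        ] [ 410.84972155 -109.37030026  150.        ]
[ 437.34905952 -126.62433932  250.        ] [ 683.05331527 -458.13674292  250.        ] [431.08061355 209.30684693 250.        ] [381.10191913 124.38838826 250.        ]
[260, -400, 240] [  9.74 -10.8   -3.6 ]
[330, -260, 250] [ 21.34 -21.31  -4.6 ]
[385, -120, 250] [ 31.53 -32.37  -4.6 ]
[420, 10, 250] [ 39.51 -43.22  -4.6 ]
[490, 20, 240] [ 46.39 -41.61  -3.6 ]
[565, 20, 230] [ 53.38 -38.89  -2.6 ]
yaw x 0.3708 tilt [-0.  0. -1.] t 1.45
```

>>> apply_moves(commands=[[4.9,-5.4,-2,0],[9.7,-10.8,-3.6,-0.1],[14.6,-16.4,-4.2,-0.2],[19.5,-21.9,-4.6,-0.35],[23.7,-27.3,-4.6,-0.5],[27.9,-32.6,-4.6,-0.65],[31.1,-36.4,-4.6,-0.8],[34.4,-40,-4.6,-0.95],[37.6,-43.8,-4.6,-1.08],[37.6,-43.8,-4.6,-1.08],[37.6,-43.8,-4.6,-1.08]], jaw=0.5)

```text
time: 2.82
eef_pos: [400.2, 9.8, 250.1]
orientation: [2.347, 2.088, 0.0]
ft_force: [0.2, 0.5, 0.4]
finger_gap: 42.5
```

>>> apply_moves(commands=[[0.8,5.0,1.5,0],[1.5,10.0,3.0,0],[2.3,14.8,5.0,0],[2.3,14.8,5.0,0],[2.3,14.8,5.0,0]])

```text
time: 3.45
eef_pos: [549.2, 12.5, 199.8]
orientation: [-2.352, -2.082, 0.002]
ft_force: [0.3, -0.1, 0.2]
finger_gap: 42.4
```

```bash
python3 - <<'E'
from h import *
s=env.read_state(); CT=T_cam("wrist",s)
im=read_camera("wrist"); cv2.imwrite("pics/w1.png",im[:,:,::-1]); np.savez("w1.npz",T=CT[1])
H={"blade_turned_chisel":28,"blade_turned_centre":28,"blade_a_centre":28,"groove_left":28,"groove_mid":28,"groove_right":28,"clamp_left_knob":54,"clamp_mid_knob":54,"clamp_right_knob":54,"rack":0}
for n,z in H.items():
    for d in place_of(n,"wrist")[:3]:
        u,v=d["position"][0]*560,d["position"][1]*420
        print(n,round(d["p"],2),round(u),round(v),px2w("wrist",u,v,z,CT).round(0)[:2])
print(s["eef_pos"],s["time"],s["joint_positions"])
E
```

```text
blade_turned_chisel 0.88 334 189 [606.  -6.]
blade_turned_centre 0.97 267 187 [543.   4.]
blade_a_centre 0.57 270 79 [558. 100.]
groove_left 0.9 272 77 [560. 101.]
groove_left 0.53 225 257 [492. -63.]
groove_mid 0.78 270 137 [552.  50.]
groove_right 0.87 265 189 [541.   2.]
groove_right 0.35 266 136 [548.  52.]
clamp_left_knob 0.88 311 93 [590.  84.]
clamp_left_knob 0.25 299 208 [570. -12.]
clamp_mid_knob 0.7 306 153 [581.  36.]
clamp_right_knob 0.61 303 210 [573. -14.]
rack 0.85 299 133 [580.  48.]
rack 0.51 264 187 [539.  -2.]
[549.18205644  12.46421309 199.76995993] 3.45 [-1.93254738e-01  1.28536402e-01  1.67532035e+00 -2.82467087e-04
  1.33903023e+00 -7.17300818e-02]
```

View pics/w1.png

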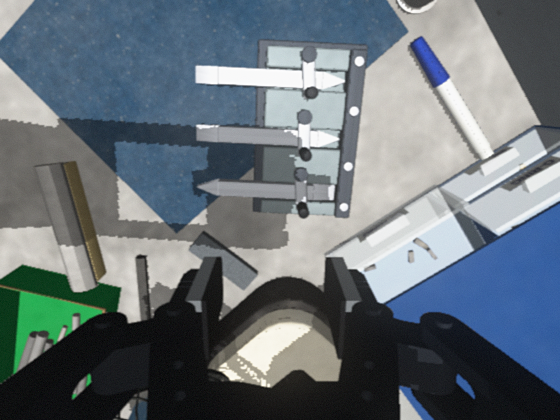

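```bash
python3 - <<'E'
import cv2
im=cv2.imread("pics/w1.png")
cv2.imwrite("pics/w1z.png",cv2.resize(im[30:230,185:385],None,fx=3,fy=3,interpolation=cv2.INTER_CUBIC))
E
```

```text
(no output)
```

View pics/w1z.png

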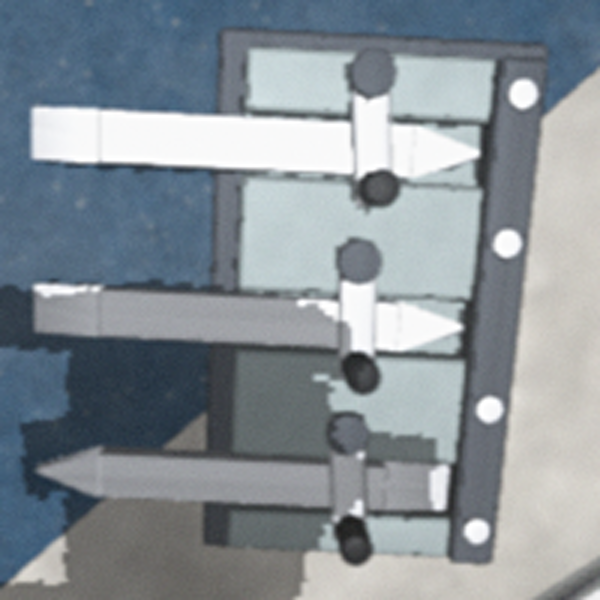

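```bash
cat > fit.py <<'E'
from h import *
from scipy.optimize import least_squares
def fit(name,obs,CT,x0=(575,48,-0.12)):
    def w(p,P): c,s=np.cos(p[2]),np.sin(p[2]); return np.array([p[0]+c*P[0]-s*P[1],p[1]+s*P[0]+c*P[1],P[2]])
    f=lambda p: np.concatenate([w2px(name,w(p,P),CT)-np.array(uv) for P,uv in obs])
    r=least_squares(f,x0,loss="soft_l1"); return r.x, r.fun.reshape(-1,2)
def rackw(p,P): c,s=np.cos(p[2]),np.sin(p[2]); return np.array([p[0]+c*P[0]-s*P[1],p[1]+s*P[0]+c*P[1],P[2]])
E
python3 - <<'E'
from fit import *
T=np.load("w1.npz")["T"]; CT=(get_calibration("wrist"),T)
o=[((35,50,28),(481,153)),((35,0,28),(464,327)),((-95,-50,28),(35,470)),((-75,50,34),(99,134)),((-75,0,34),(99,310)),((-75,-50,34),(101,472)),
((15,50,34),(413,148)),((15,0,34),(399,326)),((0,39,66),(379,189)),((0,-11,66),(362,377)),((0,-61,66),(356,546)),((0,69,46),(373,72)),((0,19,46),(358,261)),((0,-31,46),(348,432))]
o=[(P,(185+u/3,30+v/3)) for P,(u,v) in o]
p,r=fit("wrist",o,CT); print(p,r.round(1))
np.save("rack.npy",p)
for n,P in dict(knobR=(0,-61,54),tip=(-95,-50,28),gL=(-30,50,28),gM=(-30,0,28),pivR=(0,-31,54)).items():
    W=rackw(p,P); print(n,W.round(1),w2px("scene",W).round(),w2px("side",W).round())
E
```

```text
[ 5.80296132e+02  4.67586445e+01 -1.65285466e-01] [[ 0.2  0. ]
 [ 0.3 -0.2]
 [ 1.4 -0.8]
 [ 0.5  0.1]
 [ 0.4  0.7]
 [-0.4  1. ]
 [ 0.9  0.3]
 [ 0.9 -0.1]
 [-2.8 -1.2]
 [-1.5 -0.2]
 [-3.5  1.4]
 [-0.4 -0.6]
 [ 0.4 -0.3]
 [-0.1  0.5]]
knobR [570.3 -13.4  54. ] [295. 195.] [261. 192.]
tip [478.4  13.1  28. ] [309. 236.] [300. 214.]
gL [558.9 101.   28. ] [253. 228.] [249. 232.]
gM [550.7  51.7  28. ] [275. 221.] [261. 219.]
pivR [575.2  16.2  54. ] [283. 199.] [255. 198.]
```

```bash
python3 - <<'E'
from fit import *
def tri(a,b):
    rows=[]
    A=np.zeros((3,3));B=np.zeros(3)
    for n,(u,v) in (("scene",a),("side",b)):
        c,T=T_cam(n); d=T[:3,:3]@np.array([(u-c["cx"])/c["fx"],-(v-c["cy"])/c["fy"],-1.]);d/=np.linalg.norm(d)
        P=np.eye(3)-np.outer(d,d);A+=P;B+=P@T[:3,3]
    return np.linalg.solve(A,B)
print(tri((355,98),(272,92)), tri((335,98),(252,95)),tri((365,165),(290,165)))
p=np.load("rack.npy")
s=env.read_state(); print(s["joint_positions"])
a=rackw(p,(2,-61,0)); moves([[*a[:2],120],[*a[:2],47]])
E
```

```text
[ 591.17385337 -167.52396232  226.0211746 ] [ 626.71383282 -142.81560338  220.21889269] [ 567.01020034 -213.88071142   28.84194161]
[-1.90949011e-01  1.27963470e-01  1.67482810e+00  3.46004224e-05
  1.33823957e+00 -7.10527276e-02]
[np.float64(572.2323061423176), np.float64(-13.739080310767015), 120] [-2.46  2.55  8.03]
[np.float64(572.2323061423176), np.float64(-13.739080310767015), 47] [-2.46  2.55 15.33]
yaw x 1.4509 tilt [ 6.e-04 -1.e-04 -1.e+00] t 4.0
```

>>> apply_moves(commands=[[-1.3,1.3,4,0.02],[-2.5,2.6,8,0.045],[-2.5,2.6,11,0.045],[-2.5,2.6,11,0.045],[-2.5,2.6,11,0.045]])

```text
time: 4.62
eef_pos: [573.4, -14.3, 91.3]
orientation: [2.396, 2.03, 0.001]
ft_force: [-0.3, -0.3, 0.8]
finger_gap: 42.8
```

```bash
python3 - <<'E'
from fit import *
s=env.read_state(); CT=T_cam("wrist",s)
im=read_camera("wrist"); cv2.imwrite("pics/w2.png",im[:,:,::-1])
p=np.load("rack.npy")
print(w2px("wrist",rackw(p,(2,-61,66)),CT),w2px("wrist",rackw(p,(0,-61,66)),CT)); moves([])
E
```

```text
[269.0870303 232.3979164] [265.51797358 232.39561246]
yaw x 1.4062 tilt [ 2.7e-03 -6.0e-04 -1.0e+00] t 4.675
```

View pics/w2.png

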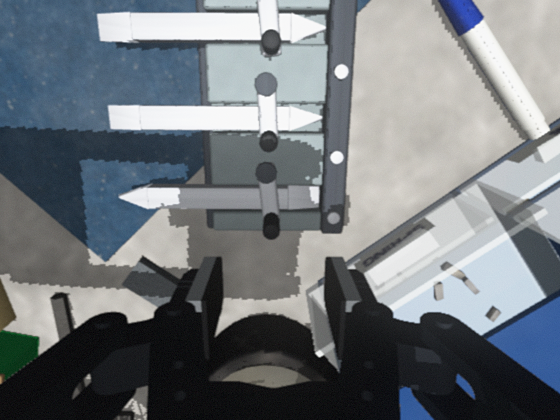

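>>> apply_moves(commands=[[0.15,0.1,2.2,0],[0.15,0.1,4.4,0],[0.15,0.1,4.4,0]])

```text
time: 5.05
eef_pos: [573.4, -12.6, 46.1]
orientation: [-2.396, -2.031, 0.001]
ft_force: [-1.3, 0.1, 0.1]
finger_gap: 42.4
```

>>> apply_moves(commands=[[0,0,0,0],[0,0,0,0],[0,0,0,0],[0,0,0,0]], jaw=0, grip_force=20)

```text
time: 5.55
eef_pos: [574.1, -13.0, 46.4]
orientation: [2.397, 2.031, 0.0]
ft_force: [0.1, 0.3, -0.9]
finger_gap: 0.1
```

```bash
python3 - <<'E'
from fit import *
s=env.read_state(); p=np.load("rack.npy"); moves([])
print(s["finger_gap"],s["ft_force"])
c=rackw(p,(0,-31,0)); k=s["eef_pos"]; print("piv",c,"r",np.linalg.norm((k-c)[:2]), "th",np.arctan2(k[1]-c[1],k[0]-c[0])-p[2]+np.pi/2)
im=read_camera("wrist"); cv2.imwrite("pics/w3.png",im[:,:,::-1])
E
```

```text
yaw x 1.4058 tilt [ 5.e-04 -1.e-04 -1.e+00] t 5.55
0.08983350415766102 [ 0.05000482  0.27186994 -0.93536489]
piv [575.19558068  16.18113032   0.        ] r 29.22551720196503 th 0.12607855243458355
```

View pics/w3.png

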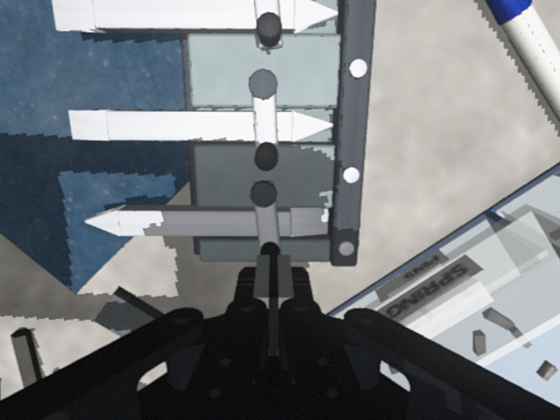

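```bash
python3 - <<'E'
from fit import *
s=env.read_state(); CT=T_cam("wrist",s);p=np.load("rack.npy")
print(px2w("wrist",270,246,66,CT),px2w("wrist",270,250,54,CT), s["eef_pos"])
print("pads", [w2px("wrist",s["eef_pos"]+R.from_rotvec(s["orientation"]).apply([x,0,-zz]),CT).round() for x in(-11,0,11) for zz in (0,19)])
o=[((35,0,28),(333,125)),((-75,0,34),(107,124)),((15,0,34),(293,124)),((-95,-50,28),(85,222)),((-75,-50,34),(124,222)),((0,19,46),(263,83)),((0,-31,46),(263,193)),((0,-11,66),(266,156))]
q,r=fit("wrist",o,CT); print(q,r.round(1)); print(rackw(q,(2,-61,54)))
E
```

```text
[575.41635905  -2.06901763  66.        ] [574.1463034   -9.01053791  54.        ] [573.98945779 -12.95907402  46.23152848]
pads [array([271., 271.]), array([271., 290.]), array([271., 251.]), array([271., 268.]), array([271., 230.]), array([271., 245.])]
[ 5.80238786e+02  4.73124118e+01 -1.65852114e-01] [[ 1.3 -1.3]
 [ 0.2  0.2]
 [ 1.6  0.5]
 [ 1.4 -3. ]
 [-4.6  0.7]
 [-0.6 -1.2]
 [ 0.1  0.3]
 [-4.5  1.9]]
[572.14068011 -13.18073398  54.        ]
```

```bash
python3 - <<'E'
from fit import *
p=np.load("rack.npy"); s=env.read_state(); print(w2px("wrist",rackw(p,(2,-61,66)),T_cam("wrist",s)))
for cam in ("scene","side"):
    im=read_camera(cam)
    u,v=w2px(cam,s["eef_pos"]); u2,v2=w2px(cam,s["eef_pos"]+[0,0,28]); print(cam,u,v,u2,v2)
    x0,y0=int(u)-70,int(v)-60
    cr=cv2.resize(im[y0:y0+100,x0:x0+130],None,fx=6,fy=6,interpolation=cv2.INTER_CUBIC)[:,:,::-1].copy()
    cv2.circle(cr,(int((u-x0)*6),int((v-y0)*6)),4,(0,0,255),-1);cv2.circle(cr,(int((u2-x0)*6),int((v2-y0)*6)),4,(0,255,0),-1)
    cv2.imwrite(f"pics/{cam}_3.png",cr)
E
```

```text
[267.29858464 271.10811901]
scene 294.1187965313881 195.94600659773025 294.44613820370347 187.11545775063985
side 259.79947516179055 194.60220927673456 259.24927754792554 183.26809435044353
```

View pics/side_3.png

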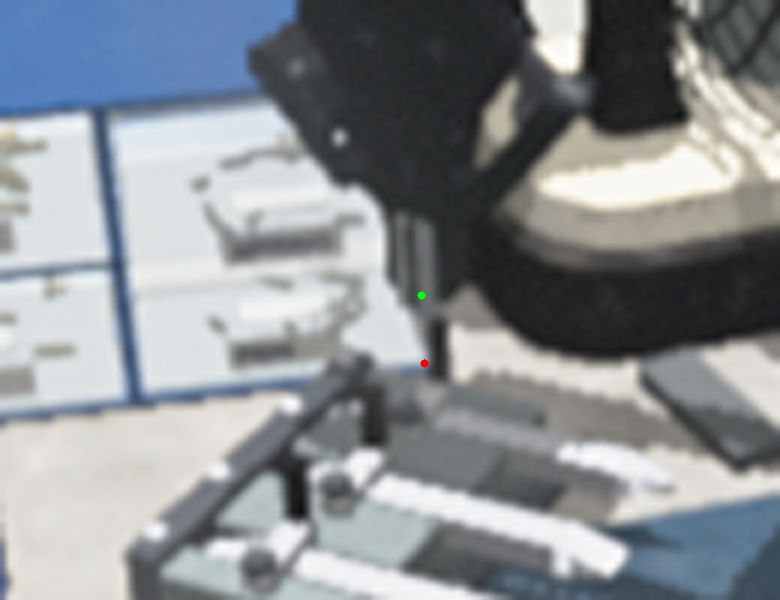

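View pics/scene_3.png

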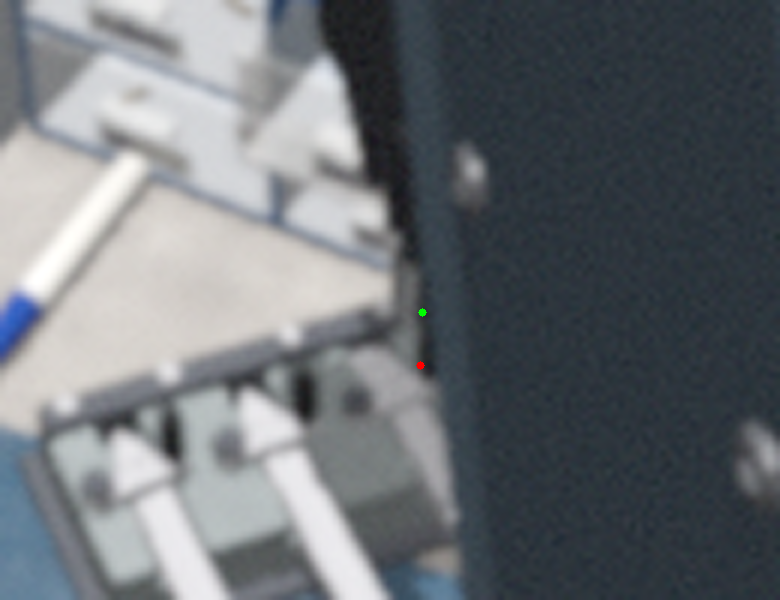

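>>> apply_moves(commands=[[0,0,0,0],[0,0,0,0],[0,0,0,0]], jaw=0.5)

```text
time: 6.08
eef_pos: [573.8, -13.0, 46.0]
orientation: [-2.397, -2.031, 0.0]
ft_force: [-0.0, -1.2, -0.1]
finger_gap: 42.3
```

>>> apply_moves(commands=[[0,0,0.2,0],[0,0,0.4,0],[0,0,0.6,0],[0,0,0.8,0],[0,0,1.0,0],[0,0,1.0,0]])

```text
time: 6.82
eef_pos: [572.6, -11.7, 35.0]
orientation: [-2.394, -2.03, 0.002]
ft_force: [-1.6, 5.2, -1.7]
finger_gap: 42.4
```

```bash
python3 - <<'E'
from fit import *
s=env.read_state(); print(s["ft_force"],s["eef_pos"],s["moment"]); im=read_camera("wrist"); cv2.imwrite("pics/w4.png",im[:,:,::-1])
im=read_camera("side")[150:250,190:320]; cv2.imwrite("pics/s4.png",cv2.resize(im,None,fx=6,fy=6,interpolation=cv2.INTER_CUBIC)[:,:,::-1])
s=env.read_state(); print(s["ft_force"],s["eef_pos"],s["moment"])
E
```

```text
[-1.64106813  5.19512342 -1.65797688] [572.55558841 -11.72578282  35.03318088] [0.66422661 0.25113098 0.25920509]
[-1.18587928  5.36629324 -0.4717241 ] [572.42619731 -11.72969737  34.92882639] [0.6103065  0.25478518 0.26966974]
```

View pics/w4.png

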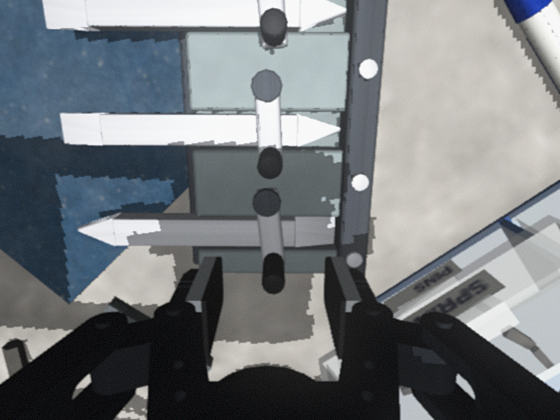

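View pics/s4.png

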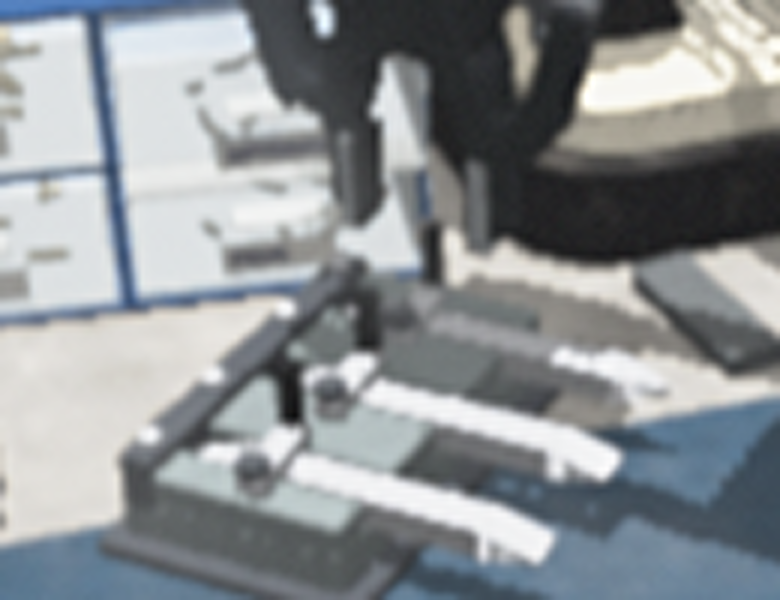

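```bash
python3 - <<'E'
from fit import *
print("bot",px2w("scene",228,152,0),px2w("scene",316,184,0),px2w("scene",344,133,0))
for z in (80,100,120,140): print(z,px2w("scene",228,117,z),px2w("scene",325,146,z))
print(px2w("side",160,203,0),px2w("side",265,197,0))
im=cv2.imread("pics/scene0.png")[60:220,200:440]; cv2.imwrite("pics/sc_z2.png",cv2.resize(im,None,fx=3.3,fy=3.3,interpolation=cv2.INTER_CUBIC))
im=read_camera("scene")[60:220,200:440]; cv2.imwrite("pics/sc_z3.png",cv2.resize(im,None,fx=3.3,fy=3.3,interpolation=cv2.INTER_CUBIC)[:,:,::-1])
im=read_camera("side")[20:240,130:400]; cv2.imwrite("pics/s_z3.png",cv2.resize(im,None,fx=2.7,fy=2.7,interpolation=cv2.INTER_CUBIC)[:,:,::-1])
E
```

```text
bot [824.96457474  20.26342738   0.        ] [ 611.95067946 -102.68059766    0.        ] [ 724.20024122 -275.09246596    0.        ]
80 [855.14271691  -4.411806    80.        ] [ 639.61831826 -141.83438824   80.        ]
100 [831.13232314   6.41192322 100.        ] [ 622.08496607 -126.88077031  100.        ]
120 [807.12192937  17.23565245 120.        ] [ 604.55161389 -111.92715237  120.        ]
140 [783.1115356   28.05938167 140.        ] [587.01826171 -96.97353444 140.        ]
[ 8.13772185e+02  7.88282633e+00 -5.68434189e-14] [ 5.85482104e+02 -7.97202366e+01 -5.68434189e-14]
```

View pics/s_z3.png

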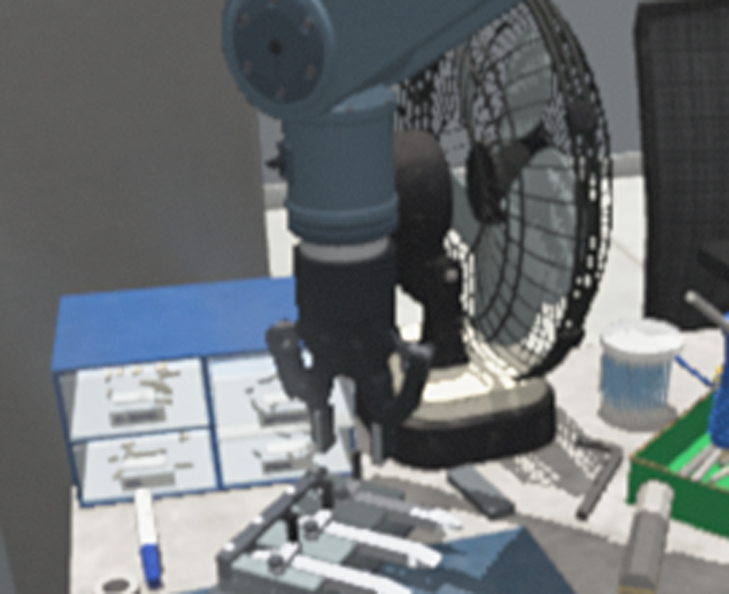

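View pics/sc_z3.png

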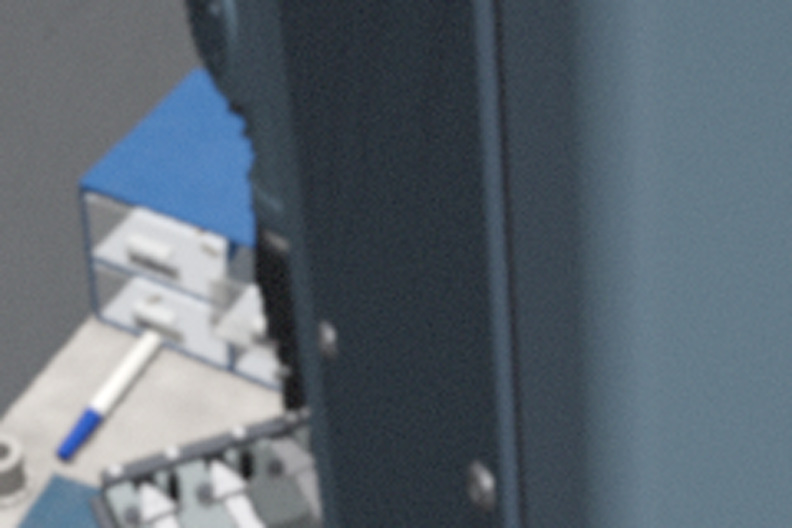

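View pics/sc_z2.png

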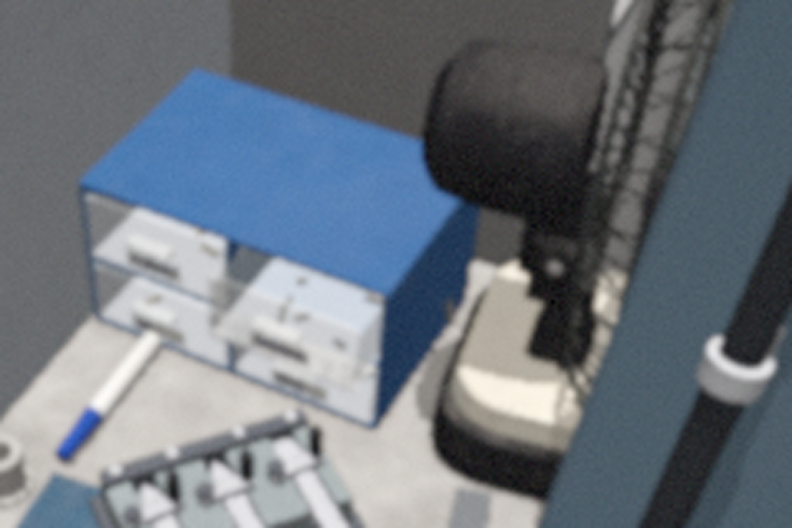

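>>> apply_moves(commands=[[0,0,-1.5,0],[0,0,-3.0,0],[0,0,-3.0,-0.17],[0,0,-3.0,-0.34],[0,0,-3.0,-0.51],[0,0,-3.0,-0.68],[0,0,-3.0,-0.68]])

```text
time: 7.9
eef_pos: [574.8, -13.4, 67.4]
orientation: [1.584, 2.711, 0.001]
ft_force: [-0.5, 0.1, 0.4]
finger_gap: 42.5
```

```bash
python3 - <<'E'
from fit import *
s=env.read_state(); CT=T_cam("wrist",s); p=np.load("rack.npy")
im=read_camera("wrist"); cv2.imwrite("pics/w5.png",im[:,:,::-1])
print(w2px("wrist",rackw(p,(2,-61,66)),CT))
a=rackw(p,(2,-61,0)); moves([[*a[:2],32],[*a[:2],20]])
print(s["ft_force"])
E
```

```text
[265.89290933 246.71903073]
[np.float64(572.2323061423176), np.float64(-13.739080310767015), 32] [ 0.09 -0.23  3.51]
[np.float64(572.2323061423176), np.float64(-13.739080310767015), 20] [ 0.09 -0.23  4.71]
yaw x 2.082 tilt [ 1.8e-03 -6.0e-04 -1.0e+00] t 7.95
[-0.53034128  0.07115494  0.35305452]
```

View pics/w5.png

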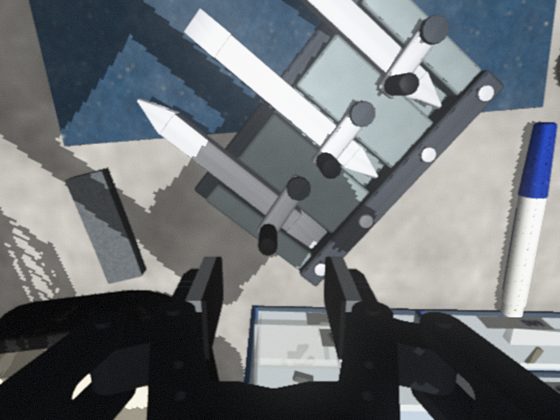

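```bash
python3 - <<'E'
from fit import *
c=get_calibration("wrist")
def CT(pos,yaw):
    T=np.eye(4);T[:3,0]=[np.cos(yaw),np.sin(yaw),0];T[:3,1]=[np.sin(yaw),-np.cos(yaw),0];T[:3,2]=[0,0,-1];T[:3,3]=pos
    return T@np.array(c["tool_from_camera"])
obs=[(CT((549.2,12.5,199.8),1.4509),(327,255)),(CT((573.4,-14.3,91.3),1.4062),(309,292)),(CT((574.8,-13.4,67.4),2.082),(251,308))]
A=np.zeros((3,3));B=np.zeros(3)
for T,(u,v) in obs:
    d=T[:3,:3]@np.array([(u-c["cx"])/c["fx"],-(v-c["cy"])/c["fy"],-1.]);d/=np.linalg.norm(d);P=np.eye(3)-np.outer(d,d);A+=P;B+=P@T[:3,3]
X=np.linalg.solve(A,B);print(X)
for T,uv in obs: print(w2px("wrist",X,(c,T)),uv)
E
```

```text
[591.26716174 -69.64670166  34.88922258]
[324.43062906 255.0585447 ] (327, 255)
[310.50322805 286.99049537] (309, 292)
[249.98686509 313.74792579] (251, 308)
```

>>> apply_moves(commands=[[0.1,-0.2,1.5,0],[0.1,-0.2,3.0,0],[0.1,-0.2,3.3,0],[0.1,-0.2,3.6,0],[0.1,-0.2,3.9,0],[0.1,-0.2,4.2,0],[0.1,-0.2,4.5,0],[0.1,-0.2,4.5,0]])

```text
time: 8.95
eef_pos: [571.4, -13.0, 20.8]
orientation: [-1.582, -2.714, 0.0]
ft_force: [-0.2, -0.2, 0.0]
finger_gap: 42.7
```

>>> apply_moves(commands=[[0,0,0,0],[0,0,0,0],[0,0,0,0],[0,0,0,0]], jaw=0, grip_force=25)

```text
time: 9.45
eef_pos: [571.7, -13.3, 21.2]
orientation: [1.582, 2.714, -0.0]
ft_force: [-1.5, -1.1, 2.2]
finger_gap: 8.6
```

```bash
python3 - <<'E'
from fit import *
s=env.read_state(); p=np.load("rack.npy"); moves([]);c=rackw(p,(0,-31,0)); k=s["eef_pos"]; print("piv",c,"r",np.linalg.norm((k-c)[:2]), "th",np.arctan2(k[1]-c[1],k[0]-c[0])-p[2]+np.pi/2)
im=read_camera("wrist"); cv2.imwrite("pics/w6.png",im[:,:,::-1])
E
```

```text
yaw x 2.0858 tilt [ 1.e-04 -3.e-04 -1.e+00] t 9.45
piv [575.19558068  16.18113032   0.        ] r 29.66009375702419 th 0.04596547567584586
```

View pics/w6.png

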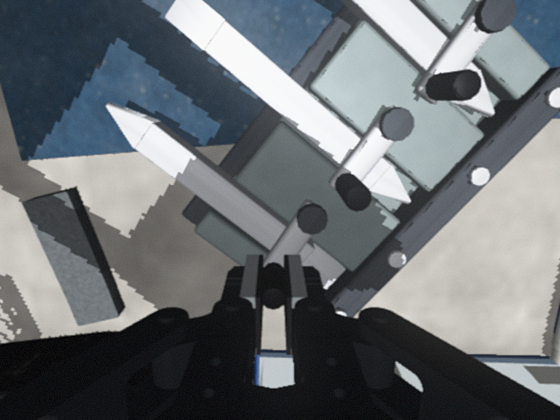

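```bash
cat > arc.py <<'E'
from fit import *
def arc(th0,ths,yaw,r=30,ryaw=None):
    y=np.load("rack.npy")[2]
    K=lambda t: r*np.array([np.sin(t+y),-np.cos(t+y)])
    X=np.array([np.cos(yaw),np.sin(yaw)]);Y=np.array([np.sin(yaw),-np.cos(yaw)])
    for t in ths:
        d=(K(t)-K(th0))/10; print(round(t,2),[round(float(d@X),2),round(float(d@Y),2)])
E
python3 -c "
from arc import *
arc(0.046,np.linspace(0.16,1.6,11),2.0858)"
```

```text
0.16 [-0.19, 0.29]
0.3 [-0.37, 0.68]
0.45 [-0.5, 1.09]
0.59 [-0.57, 1.51]
0.74 [-0.58, 1.94]
0.88 [-0.52, 2.37]
1.02 [-0.41, 2.79]
1.17 [-0.23, 3.18]
1.31 [-0.0, 3.55]
1.46 [0.27, 3.88]
1.6 [0.6, 4.16]
```

>>> apply_moves(commands=[[-0.19,0.29,0,0],[-0.37,0.68,0,0],[-0.5,1.09,0,0],[-0.57,1.51,0,0],[-0.58,1.94,0,0],[-0.52,2.37,0,0]])

```text
time: 10.25
eef_pos: [595.5, -8.3, 21.2]
orientation: [1.581, 2.712, -0.004]
ft_force: [-2.8, -9.5, 1.0]
finger_gap: 8.8
```

>>> apply_moves(commands=[[0.11,0.42,0,0],[0.29,0.81,0,0],[0.52,1.18,0,0],[0.79,1.51,0,0],[1.12,1.8,0,0],[1.12,1.8,0,0]])

```text
time: 11.0
eef_pos: [605.1, 11.8, 21.1]
orientation: [1.581, 2.714, -0.002]
ft_force: [-1.8, -4.5, 2.8]
finger_gap: 8.6
```

```bash
python3 - <<'E'
from fit import *
s=env.read_state(); p=np.load("rack.npy"); moves([]);c=rackw(p,(0,-31,0)); k=s["eef_pos"]; print("r",np.linalg.norm((k-c)[:2]), "th",np.arctan2(k[1]-c[1],k[0]-c[0])-p[2]+np.pi/2)
im=read_camera("wrist"); cv2.imwrite("pics/w7.png",im[:,:,::-1])
E
```

```text
yaw x 2.0864 tilt [-2.0e-04 -1.6e-03 -1.0e+00] t 11.0
r 30.21874898394259 th 1.5890189874160288
```

View pics/w7.png

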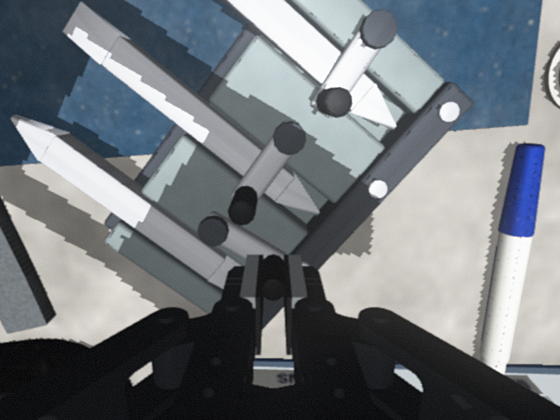

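>>> apply_moves(commands=[[0,0,0,0],[0,0,0,0],[0,0,-3,0],[0,0,-6,0],[0,0,-6,0]], jaw=0.35)

```text
time: 11.68
eef_pos: [607.3, 12.6, 83.8]
orientation: [1.58, 2.71, 0.004]
ft_force: [-0.2, 0.3, 0.7]
finger_gap: 30.0
```

```bash
python3 - <<'E'
from fit import *
p=np.load("rack.npy"); a=rackw(p,(-58,-50,0)); moves([[*a[:2],80],[*a[:2],50]]); print(a)
E
```

```text
[np.float64(514.8598935840239), np.float64(6.983040170519324), 80] [ 4.06 -8.32  0.33]
[np.float64(514.8598935840239), np.float64(6.983040170519324), 50] [ 4.07 -8.34  3.33]
yaw x 2.086 tilt [ 5.6e-03 -6.0e-04 -1.0e+00] t 11.675
[514.85989358   6.98304017   0.        ]
```

>>> apply_moves(commands=[[2,-4,0,-0.18],[4.1,-8.3,0,-0.36],[4.1,-8.3,0,-0.54],[4.1,-8.3,0,-0.72],[4.1,-8.3,0,-0.89],[4.1,-8.3,0,-0.89],[4.1,-8.3,0,-0.89]], jaw=0.45)

```text
time: 12.55
eef_pos: [512.1, 7.7, 80.3]
orientation: [-0.265, -3.129, -0.0]
ft_force: [-0.5, -0.1, -0.2]
finger_gap: 38.3
```

```bash
python3 - <<'E'
from fit import *
s=env.read_state(); CT=T_cam("wrist",s); p=np.load("rack.npy")
im=read_camera("wrist"); cv2.imwrite("pics/w8.png",im[:,:,::-1]);np.savez("w8.npz",T=CT[1])
a=rackw(p,(-58,-50,0)); moves([[*a[:2],-5]])
for P in ((-95,-50,28),(-75,-50,34),(-95,0,28),(-30,-50,34)): print(P,w2px("wrist",rackw(p,P),CT).round())
print(s["joint_positions"].round(2))
E
```

```text
[np.float64(514.8598935840239), np.float64(6.983040170519324), -5] [-0.28 -0.02  8.55]
yaw x 2.9732 tilt [-7.e-04  2.e-04 -1.e+00] t 12.6
(-95, -50, 28) [271. 161.]
(-75, -50, 34) [271. 196.]
(-95, 0, 28) [354. 161.]
(-30, -50, 34) [272. 264.]
[-0.22  0.19  1.86  0.    1.08 -1.62]
```

View pics/w8.png

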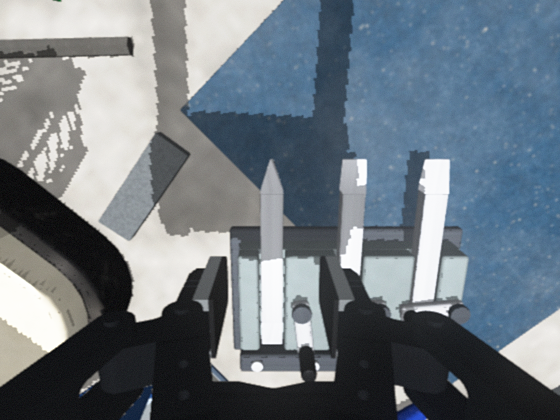

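>>> apply_moves(commands=[[-0.15,0,2,0],[-0.25,0,4,0],[-0.25,0,5.5,0],[-0.25,0,6.5,0],[-0.25,0,7.2,0],[-0.25,0,7.2,0]])

```text
time: 13.35
eef_pos: [514.8, 7.2, 8.7]
orientation: [-0.26, -3.13, -0.0]
ft_force: [-0.5, 0.9, -0.1]
finger_gap: 38.6
```

```bash
cat >> h.py <<'E'
def side(fn,box=(190,150,140,105)):
    x,y,w,h=box; im=read_camera("side")[y:y+h,x:x+w]; cv2.imwrite(fn,cv2.resize(im,None,fx=5.6,fy=5.6,interpolation=cv2.INTER_CUBIC)[:,:,::-1])
E
python3 - <<'E'
from fit import *
s=env.read_state(); moves([[514.9,7,-5]]); side("pics/s9.png"); print(s["ft_force"])
E
```

```text
[514.9, 7, -5] [-0.02 -0.01  1.37]
yaw x 2.9755 tilt [-6.e-04  2.e-04 -1.e+00] t 13.35
[-0.54850691  0.92014358 -0.05460894]
```

View pics/s9.png

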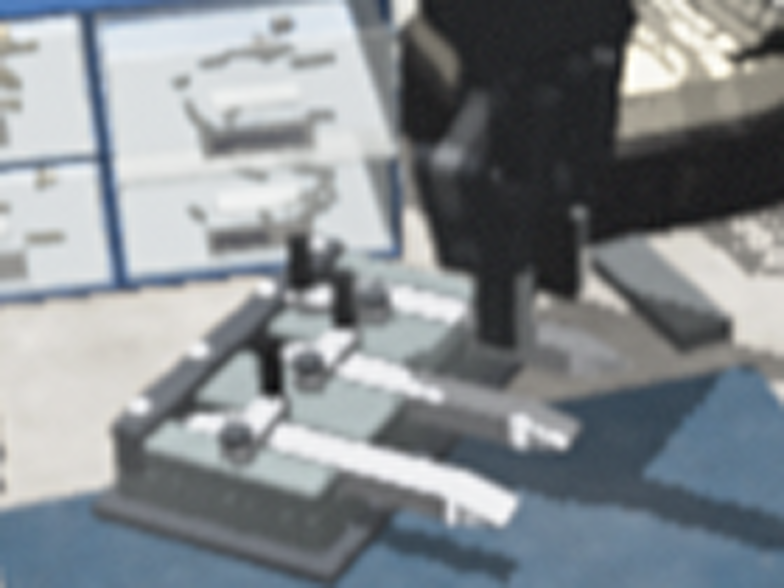

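```bash
python3 - <<'E'
from fit import *
for z in (10,20,30,40,50): print(z,[((w2px("side",[514.9+dx+.165*d,7+d*.986,z])-[190,150])*5.6).round().tolist() for dx in(-11,11) for d in (19,33)])
E
```

```text
10 [[532.0, 407.0], [516.0, 426.0], [475.0, 398.0], [459.0, 418.0]]
20 [[531.0, 384.0], [515.0, 404.0], [475.0, 376.0], [458.0, 395.0]]
30 [[531.0, 362.0], [515.0, 381.0], [474.0, 354.0], [457.0, 373.0]]
40 [[531.0, 339.0], [514.0, 358.0], [474.0, 331.0], [457.0, 350.0]]
50 [[530.0, 316.0], [514.0, 335.0], [473.0, 308.0], [456.0, 327.0]]
```

>>> apply_moves(commands=[[0,0,0.5,0],[0,0,0.9,0],[0,0,1.2,0],[0,0,1.2,0]])

```text
time: 13.9
eef_pos: [514.7, 7.1, -3.3]
orientation: [-0.26, -3.13, -0.0]
ft_force: [0.5, 0.5, -1.0]
finger_gap: 38.5
```

>>> apply_moves(commands=[[0,0,0,0],[0,0,0,0],[0,0,0,0],[0,0,0,0]], jaw=0, grip_force=60)

```text
time: 14.4
eef_pos: [515.1, 7.1, -2.8]
orientation: [0.26, 3.131, 0.0]
ft_force: [-0.5, -0.3, 3.3]
finger_gap: 12.1
```

```bash
python3 - <<'E'
from fit import *
s=env.read_state(); moves([[514.9,7,-5]]); side("pics/s10.png"); print(s["ft_force"])
E
```

```text
[514.9, 7, -5] [ 0.02 -0.01  0.22]
yaw x 2.9758 tilt [ 3.e-04 -0.e+00 -1.e+00] t 14.4
[-0.4743138  -0.34345807  3.32919728]
```

View pics/s10.png

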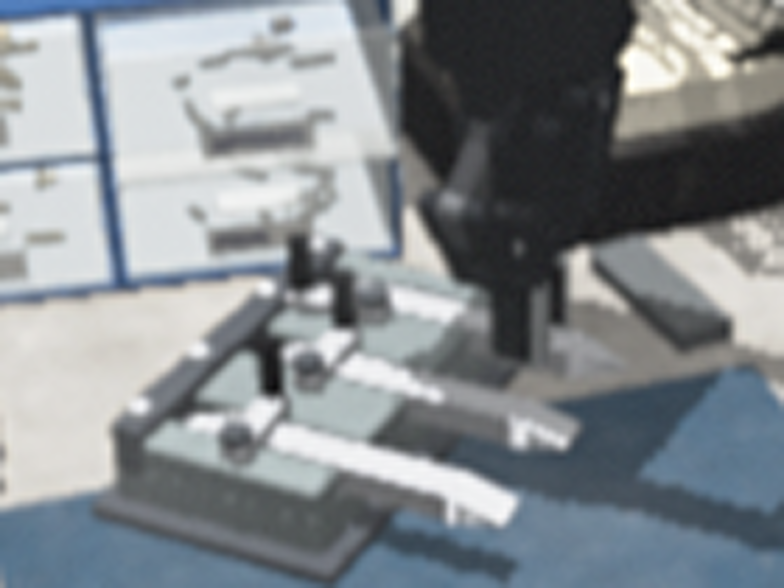

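>>> apply_moves(commands=[[0,0,-0.5,0],[0,0,-1.5,0],[0,0,-3,0],[0,0,-5,0],[0,0,-7,0],[0,0,-9,0],[0,0,-9,0]])

```text
time: 15.32
eef_pos: [516.8, 6.7, 89.5]
orientation: [0.26, 3.126, -0.001]
ft_force: [-0.3, 0.4, -1.1]
finger_gap: 11.8
```

```bash
python3 - <<'E'
from fit import *
s=env.read_state(); print(s["ft_force"],s["finger_gap"],s["moment"])
p=np.load("rack.npy")
for P in ((-200,0,2),(-200,-65,2),(-265,0,2),(-135,0,2),(-190,20,2)): W=rackw(p,P); print(P,W,w2px("scene",W).round(),w2px("side",W).round())
a=rackw(p,(-190,10,0)); moves([[*a[:2],110]])
im=read_camera("side")[110:320,150:400]; cv2.imwrite("pics/s11.png",cv2.resize(im,None,fx=3,fy=2.8,interpolation=cv2.INTER_CUBIC)[:,:,::-1])
E
```

```text
[-0.2989838   0.37360389 -1.05430594] 11.827479853139746 [ 0.0212335   0.05367531 -0.00998044]
(-200, 0, 2) [383.02184665  79.66542717   2.        ] [309. 291.] [339. 251.]
(-200, -65, 2) [372.32714229  15.55128443   2.        ] [338. 280.] [350. 233.]
(-265, 0, 2) [318.90770391  90.36013152   2.        ] [324. 319.] [372. 259.]
(-135, 0, 2) [447.13598938  68.97072282   2.        ] [295. 265.] [308. 242.]
(-190, 20, 2) [396.17623918  97.74751657   2.        ] [297. 291.] [331. 255.]
[np.float64(394.5309000456319), np.float64(87.8838023056044), 110] [13.39  5.99 -2.12]
yaw x 2.9758 tilt [ 0.0047 -0.001  -1.    ] t 15.325
```

View pics/s11.png

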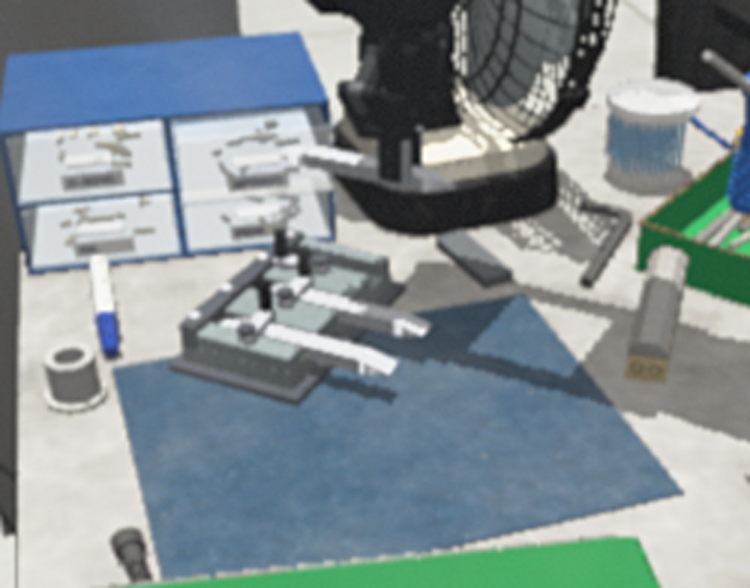

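>>> apply_moves(commands=[[2.6,2.5,-1.5,0],[5.2,5,-3,0.1],[7.8,7.5,-3,0.28],[10.4,10,-3,0.46],[10.4,10,-3,0.64],[10.4,10,-3,0.82],[10.4,10,-3,1.0],[10.4,10,-3,1.18],[10.4,10,-3,1.36],[10.4,10,-3,1.54],[10.4,10,-3,1.57],[10.4,10,-3,1.57]])

```text
time: 16.88
eef_pos: [428.5, 122.9, 116.5]
orientation: [-2.394, -2.034, 0.001]
ft_force: [0.3, 0.8, -0.6]
finger_gap: 12.0
```

>>> apply_moves(commands=[[0,0,0,0.18],[0,0,0,0.36],[0,0,0,0.54],[0,0,0,0.72],[0,0,0,0.9],[0,0,0,1.08],[0,0,0,1.26],[0,0,0,1.44],[0,0,0,1.57],[0,0,0,1.57],[0,0,0,1.57]])

```text
time: 18.25
eef_pos: [428.8, 122.9, 116.9]
orientation: [3.131, -0.252, -0.0]
ft_force: [-0.5, -0.1, -1.6]
finger_gap: 12.1
```

```bash
python3 - <<'E'
from fit import *
s=env.read_state(); p=np.load("rack.npy"); print(s["ft_force"],s["joint_positions"].round(2))
a=rackw(p,(-160,50,0)); moves([[*a[:2],-22]])
side("pics/s12.png",(220,170,140,105))
im=read_camera("wrist"); cv2.imwrite("pics/w12.png",im[:,:,::-1])
E
```

```text
[-0.50005918 -0.06430945 -1.58491525] [ 0.01 -0.01  2.   -0.    1.15  1.74]
[np.float64(430.7033993719396), np.float64(122.40264198031343), -22] [ 0.19  0.02 13.89]
yaw x -0.1606 tilt [-1.e-04 -0.e+00 -1.e+00] t 18.25
```

View pics/s12.png

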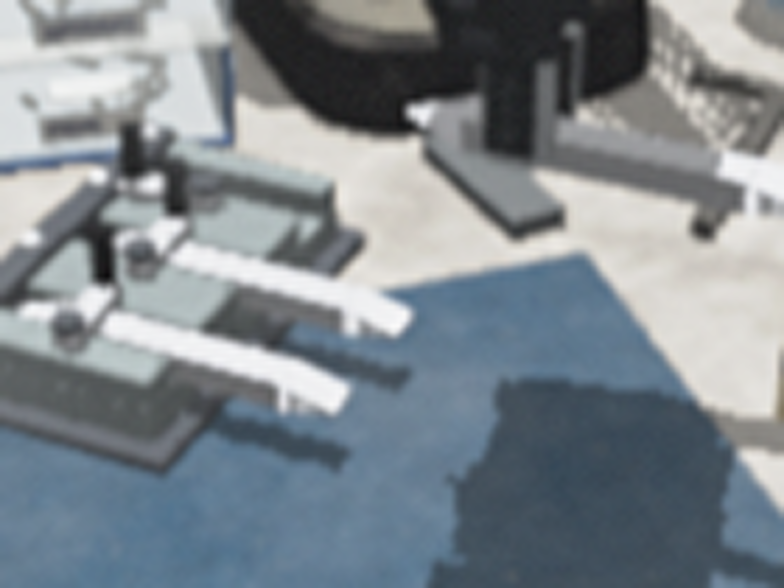

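View pics/w12.png

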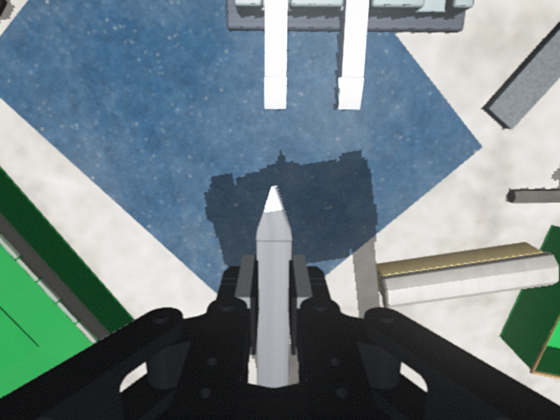

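```bash
python3 - <<'E'
from fit import *
CT=T_cam("wrist")
for u,v,z in ((378,268,25),(385,303,0),(0,165,0),(130,335,0),(75,330,60)): print(px2w("wrist",u,v,z,CT).round())
print(px2w("scene",210,300,0),px2w("scene",130,280,60), px2w("scene",240,355,60))
# blade geometry: shoulder centre & tip
for d in (17+0,37): pass
E
```

```text
[363.  52.  25.]
[315.  43.   0.]
[485. 331.   0.]
[319. 272.   0.]
[367. 276.  60.]
[471.02100038 250.17879297   0.        ] [553.68888649 363.55899334  60.        ] [321.57188834 262.92911394  60.        ]
```

>>> apply_moves(commands=[[1.1,-0.5,2,0],[2.2,-1.0,6,0],[2.2,-1.0,9.5,0],[2.2,-1.0,11.5,0],[2.2,-1.0,12.5,0],[2.2,-1.0,13.0,0],[2.2,-1.0,13.2,0],[2.2,-1.0,13.2,0]])

```text
time: 19.35
eef_pos: [452.9, 129.2, -14.4]
orientation: [-3.131, 0.257, -0.002]
ft_force: [1.0, 0.2, -0.9]
finger_gap: 12.0
```

```bash
python3 - <<'E'
from fit import *
s=env.read_state(); print(s["ft_force"],s["eef_pos"])
side("pics/s13.png",(250,190,140,105))
E
```

```text
[ 0.9508266   0.16288852 -0.8821333 ] [452.85529472 129.1818161  -14.39114954]
```

View pics/s13.png

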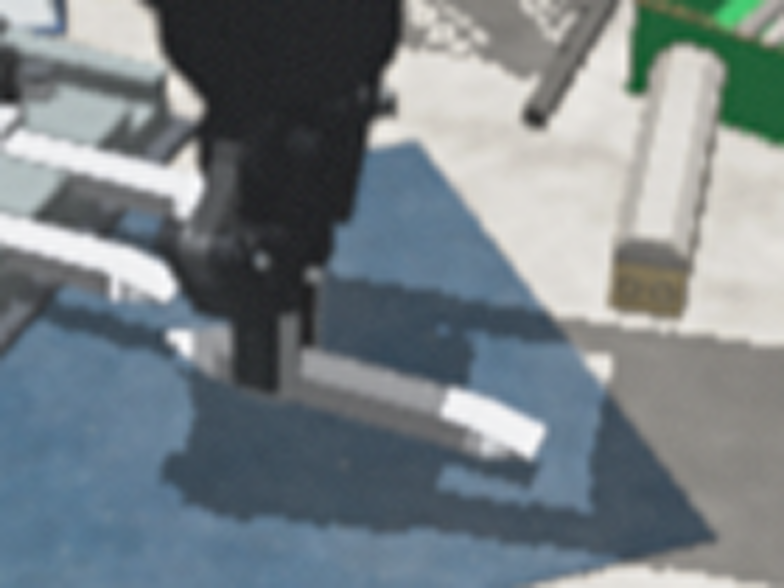

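>>> apply_moves(commands=[[0,0,0.2,0],[0,0,0.4,0],[0,0,0.5,0],[0,0,0.6,0],[0,0,0.6,0]])

```text
time: 20.02
eef_pos: [452.1, 129.2, -21.1]
orientation: [3.131, -0.258, -0.0]
ft_force: [0.3, 0.8, -0.9]
finger_gap: 12.0
```

>>> apply_moves(commands=[[0,0,0.1,0],[0,0,0.15,0],[0,0,0.2,0],[0,0,0.2,0]])

```text
time: 20.52
eef_pos: [452.3, 129.2, -22.5]
orientation: [3.131, -0.257, -0.0]
ft_force: [-2.9, -0.4, 6.6]
finger_gap: 12.2
```

>>> apply_moves(commands=[[0,0,0,0],[0,0,0,0],[0,0,0,0],[0,0,-2.5,0],[-2,0,-5,0],[-5.6,0,-6,0],[-5.6,0,-6,0],[-5.6,0,-6,0]], jaw=0.45)

```text
time: 21.52
eef_pos: [397.8, 138.3, 37.2]
orientation: [-3.131, 0.257, -0.002]
ft_force: [0.1, 0.1, -0.1]
finger_gap: 38.6
```

```bash
python3 - <<'E'
from fit import *
s=env.read_state(); CT=T_cam("wrist",s); im=read_camera("wrist"); cv2.imwrite("pics/w14.png",im[:,:,::-1]);np.savez("w14.npz",T=CT[1])
print(s["ft_force"],s["eef_pos"])
side("pics/s14.png",(250,190,140,105))
moves([])
for x in (0,65+28,28,45+28): print(x, w2px("wrist", np.array([452.3,129.2,0])+R.from_rotvec(s["orientation"]).apply([x-56,0,0])+[0,0,14 if x!=93 else 8],CT))
E
```

```text
[ 0.07050192  0.08597189 -0.12170389] [397.79822051 138.28899368  37.17134924]
yaw x -0.1646 tilt [ 4.e-04 -0.e+00 -1.e+00] t 21.625
0 [274.50274274 235.83414898]
93 [274.75247054  57.46053888]
28 [274.58349347 186.84862272]
73 [274.72796385  99.2090735 ]
```

View pics/w14.png

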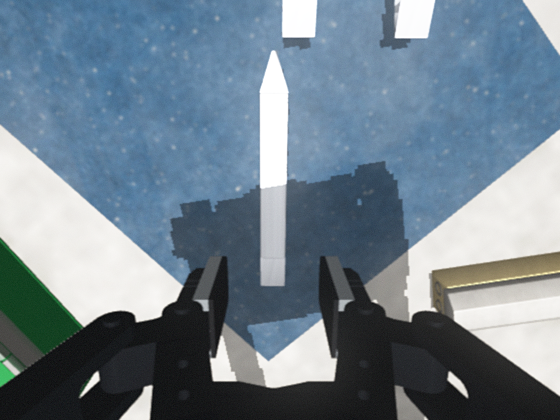

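View pics/s14.png

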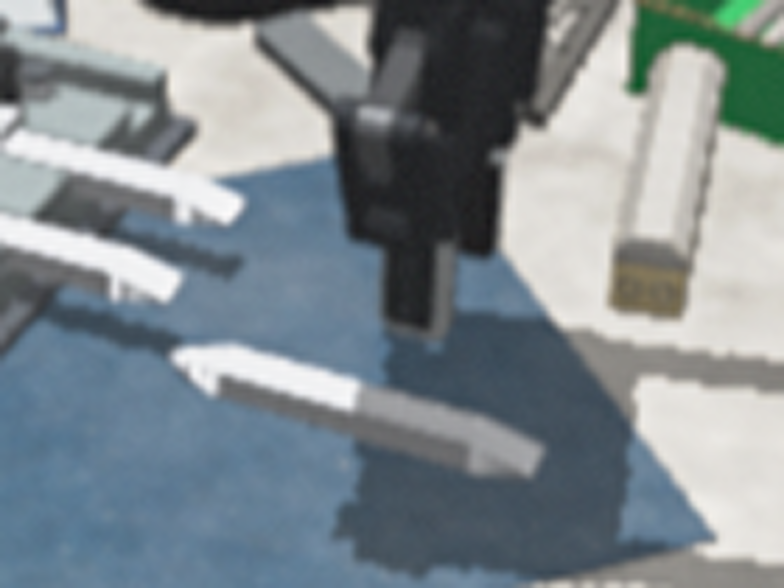

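>>> apply_moves(commands=[[0.3,0,2,0],[0.3,0,4,0],[0.3,0,5,0],[0.3,0,5.5,0],[0.3,0,5.9,0],[0.3,0,5.9,0]])

```text
time: 22.38
eef_pos: [400.2, 137.8, -21.9]
orientation: [-3.131, 0.258, -0.0]
ft_force: [0.5, 0.4, -0.3]
finger_gap: 38.8
```

>>> apply_moves(commands=[[0,0,0,0],[0,0,0,0],[0,0,0,0],[0,0,0,0],[0,0,0,0]], jaw=0, grip_force=60)

```text
time: 23.0
eef_pos: [400.4, 137.9, -21.4]
orientation: [-3.131, 0.257, -0.001]
ft_force: [-1.1, 0.0, 6.3]
finger_gap: 11.9
```

>>> apply_moves(commands=[[0,0,-1,0],[0,0,-3,0],[0,0,-6,0],[0,0,-9,0],[0,0,-11,0],[0,0,-11,0],[0,0,-11,0]])

```text
time: 23.88
eef_pos: [399.3, 137.8, 87.4]
orientation: [3.131, -0.258, -0.001]
ft_force: [0.1, -0.3, -1.1]
finger_gap: 11.9
```

```bash
python3 - <<'E'
from fit import *
s=env.read_state(); CT=T_cam("wrist",s); im=read_camera("wrist"); cv2.imwrite("pics/w15.png",im[:,:,::-1])
print(s["ft_force"],s["eef_pos"],s["finger_gap"])
side("pics/s15.png",(250,140,140,105))
p=np.load("rack.npy"); a=rackw(p,(-58,-50,0)); moves([[*a[:2],60],[*a[:2],12]])
M=R.from_rotvec(s["orientation"]).as_matrix()
for x,z in ((93,24+6),(73,24+12),(17+11,24+12)): print(x,w2px("wrist",s["eef_pos"]+M@np.array([x,0,-z]),CT))
E
```

```text
[ 0.06287794 -0.34300501 -1.12242057] [399.32582998 137.78966319  87.38457649] 11.878423981861292
[np.float64(514.8598935840239), np.float64(6.983040170519324), 60] [13.58 11.    2.67]
[np.float64(514.8598935840239), np.float64(6.983040170519324), 12] [13.59 11.    7.47]
yaw x -0.1643 tilt [-2.2e-03 -1.0e-04 -1.0e+00] t 23.975
93 [275.23646147  37.91045023]
73 [275.20492794  98.31326613]
28 [274.95804463 221.5665613 ]
```

View pics/w15.png

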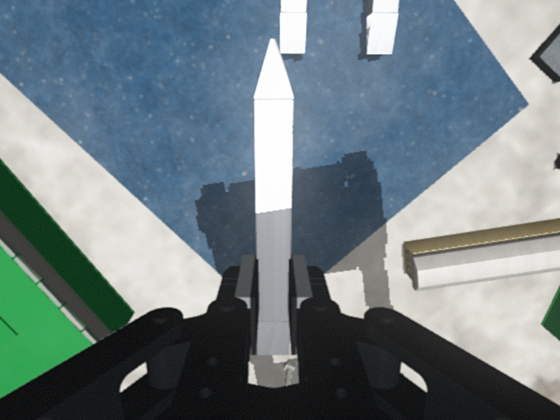

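View pics/s15.png

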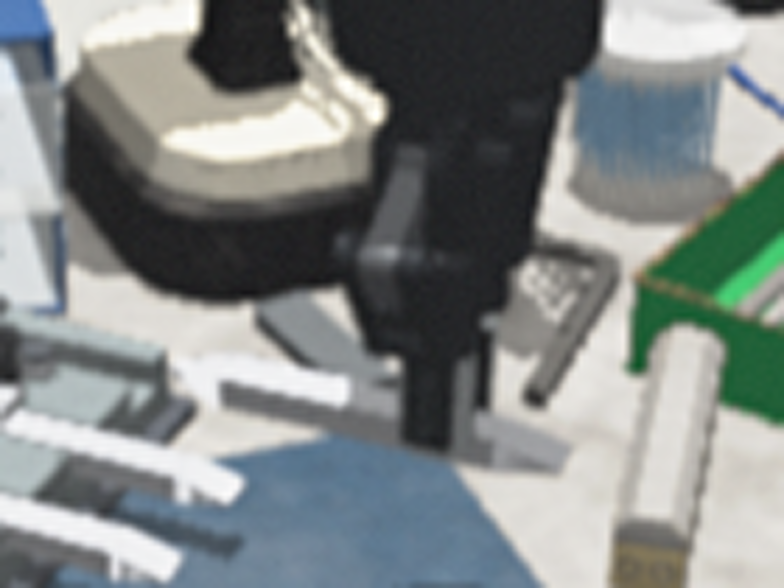

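>>> apply_moves(commands=[[0,2.5,-1,0],[1,5,-1,0],[4,8,-1,0],[8,11,-1,0],[12.6,11,-1,0],[12.6,11,0,0],[12.6,11,2,0],[12.6,11,2,0]])

```text
time: 24.98
eef_pos: [503.1, 9.6, 65.3]
orientation: [-3.13, 0.257, 0.01]
ft_force: [0.0, 0.8, -0.6]
finger_gap: 12.0
```

```bash
python3 - <<'E'
from fit import *
s=env.read_state(); CT=T_cam("wrist",s); im=read_camera("wrist"); cv2.imwrite("pics/w16.png",im[:,:,::-1]);np.savez("w16.npz",T=CT[1])
print(s["ft_force"],s["eef_pos"],s["finger_gap"])
p=np.load("rack.npy"); a=rackw(p,(-68,-50,0)); moves([[*a[:2],60],[*a[:2],12]])
for P in ((35,-50,34.5),(0,-31,46),(0,0,34.5),(35,0,28),(35,50,28)): print(P,w2px("wrist",rackw(p,P),CT).round())
M=R.from_rotvec(s["orientation"]).as_matrix()
for x,z in ((93,23.5+6),(73,23.5+12)): print(x,w2px("wrist",s["eef_pos"]+M@np.array([x,0,-z]),CT))
E
```

```text
[ 0.03913063  0.80260526 -0.59661574] [503.08924047   9.59122231  65.25881763] 11.9899355487448
[np.float64(504.99617931691347), np.float64(8.628379301763474), 60] [0.09 0.06 0.65]
[np.float64(504.99617931691347), np.float64(8.628379301763474), 12] [0.11 0.06 5.45]
yaw x -0.1638 tilt [-4.e-03  9.e-04 -1.e+00] t 25.025
(35, -50, 34.5) [276.  29.]
(0, -31, 46) [237. 104.]
(0, 0, 34.5) [180. 103.]
(35, 0, 28) [178.  31.]
(35, 50, 28) [80. 31.]
93 [275.22548958  38.14679804]
73 [275.19402948  98.32057877]
```

View pics/w16.png

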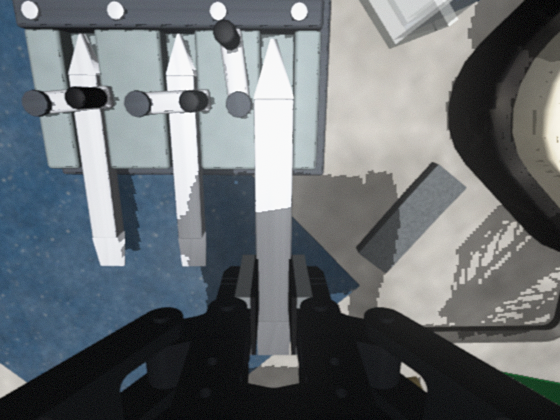

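```bash
python3 - <<'E'
from fit import *
s=env.read_state(); CT=T_cam("wrist",s); im=read_camera("wrist"); cv2.imwrite("pics/w17.png",cv2.resize(im[0:180,200:350],None,fx=4,fy=3.3,interpolation=cv2.INTER_CUBIC)[:,:,::-1])
print(s["eef_pos"],CT[1][:3,2])
p=np.load("rack.npy")
for P in ((35,-50,34.5),(35,-41.5,34.5),(35,-58.5,34.5),(-35,-41.5,34.5),(-35,-58.5,34.5)):
    u=w2px("wrist",rackw(p,P),CT); print(P,u.round(1),((u-[200,0])*[4,3.3]).round())
E
```

```text
[504.21924826   9.38372529  66.51117175] [ 0.2863276  -0.04774515  0.95694143]
(35, -50, 34.5) [276.2  32.4] [305. 107.]
(35, -41.5, 34.5) [259.1  32.4] [236. 107.]
(35, -58.5, 34.5) [293.3  32.5] [373. 107.]
(-35, -41.5, 34.5) [260.2 171.2] [241. 565.]
(-35, -58.5, 34.5) [291.1 171.2] [364. 565.]
```

View pics/w17.png

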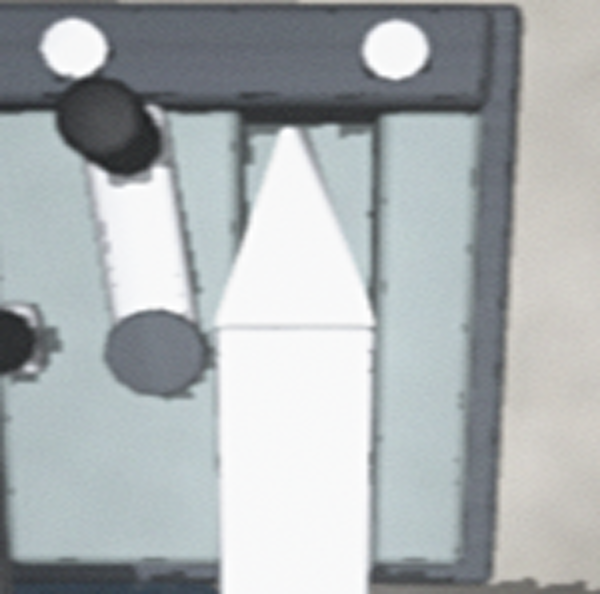

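```bash
python3 - <<'E'
from fit import *
p=np.load("rack.npy"); s=env.read_state(); M=R.from_rotvec(s["orientation"]).as_matrix(); print(M.round(4),p)
for P in ((35,-50,34.5),(-35,-50,34.5)): print(M.T@(rackw(p,P)-s["eef_pos"]))
CT=T_cam("wrist",s)
for u,v in ((277.5,32.4),(272.3,38)):
    print(M.T@(px2w("wrist",u,v,34.5,CT)-s["eef_pos"]))
print(M.T@(px2w("wrist",272.3,38,66.5+29.5,CT)-s["eef_pos"]))
print(M.T@(px2w("wrist",273.4,98,66.5+35.5,CT)-s["eef_pos"]))
E
```

```text
[[ 9.866e-01 -1.630e-01 -1.900e-03]
 [-1.630e-01 -9.866e-01  4.000e-04]
 [-1.900e-03 -1.000e-04 -1.000e+00]] [ 5.80296132e+02  4.67586445e+01 -1.65285466e-01]
[102.91780994   0.68819436  32.77111953]
[32.91801786  0.58141636 32.90418917]
[104.21478532   1.43589579  32.76860165]
[101.6440654   -1.16286049  32.77367067]
[ 93.15060995  -1.01711864 -28.71030567]
[ 73.09810943  -0.6223629  -34.67222656]
```

>>> apply_moves(commands=[[0,0.2,2,0],[0,0.2,4,0],[0,0.2,4.6,0],[0,0.2,5.0,0],[0,0.2,5.0,0],[0,0.2,5.0,0]])

```text
time: 25.82
eef_pos: [506.5, 6.6, 18.7]
orientation: [3.131, -0.258, 0.002]
ft_force: [0.7, 0.2, -1.6]
finger_gap: 11.7
```

```bash
python3 - <<'E'
from fit import *
s=env.read_state(); CT=T_cam("wrist",s); im=read_camera("wrist"); cv2.imwrite("pics/w18.png",cv2.resize(im[0:230,200:350],None,fx=4,fy=2.6,interpolation=cv2.INTER_CUBIC)[:,:,::-1])
print(s["ft_force"]);p=np.load("rack.npy"); a=rackw(p,(-68,-50,0)); moves([[*a[:2],-1.4]]); print(s["eef_pos"])
side("pics/s18.png")
for P in ((35,-50,34.5),(35,-41.5,34.5),(35,-58.5,34.5),(-35,-41.5,34.5),(-35,-58.5,34.5)):
    u=w2px("wrist",rackw(p,P),CT); print(P,u.round(1),((u-[200,0])*[4,2.6]).round())
E
```

```text
[ 0.67559644  0.20387526 -1.60256214]
[np.float64(504.99617931691347), np.float64(8.628379301763474), -1.4] [-0.18 -0.17  2.  ]
yaw x -0.1642 tilt [ 1.2e-03 -2.0e-04 -1.0e+00] t 25.875
[506.53449469   6.62686073  18.68366827]
(35, -50, 34.5) [270.8  20. ] [283.  52.]
(35, -41.5, 34.5) [248.2  19.9] [193.  52.]
(35, -58.5, 34.5) [293.4  20. ] [374.  52.]
(-35, -41.5, 34.5) [251.1 199.2] [204. 518.]
(-35, -58.5, 34.5) [290.6 199.3] [362. 518.]
```

View pics/w18.png

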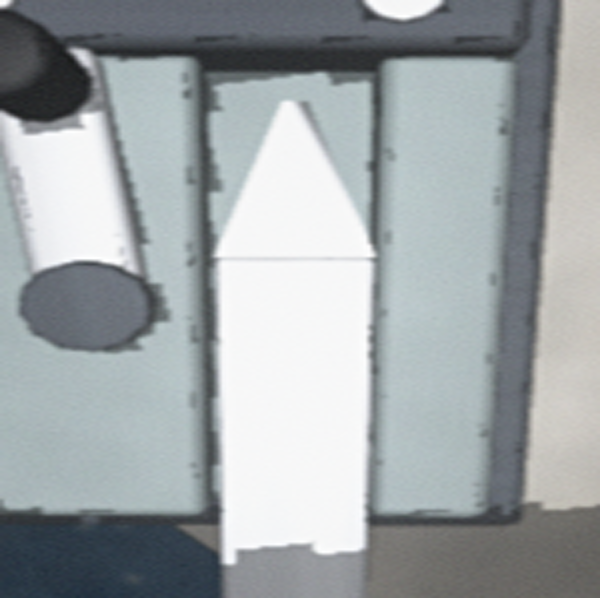

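View pics/s18.png

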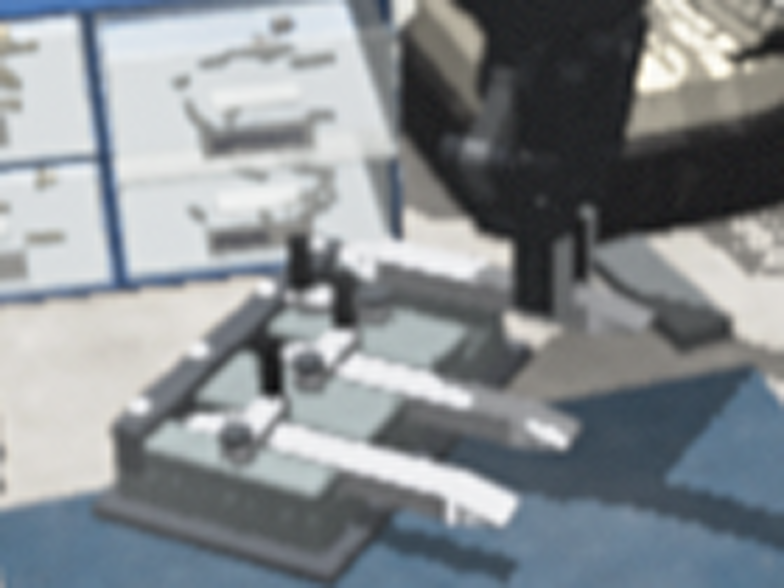

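>>> apply_moves(commands=[[0,-0.04,0.3,0],[0,-0.04,0.6,0],[0,-0.04,0.8,0],[0,-0.04,1.0,0],[0,-0.04,1.2,0],[0,-0.04,1.2,0]])

```text
time: 26.68
eef_pos: [505.9, 7.1, 5.8]
orientation: [-3.131, 0.258, 0.001]
ft_force: [0.5, -0.8, -1.8]
finger_gap: 12.4
```

>>> apply_moves(commands=[[0,0,0.15,0],[0,0,0.3,0],[0,0,0.45,0],[0,0,0.55,0],[0,0,0.55,0]])

```text
time: 27.3
eef_pos: [506.0, 7.1, 0.4]
orientation: [-3.131, 0.258, 0.0]
ft_force: [0.3, -0.2, -2.0]
finger_gap: 11.9
```

```bash
python3 - <<'E'
from fit import *
s=env.read_state(); CT=T_cam("wrist",s); im=read_camera("wrist"); cv2.imwrite("pics/w19.png",cv2.resize(im[0:230,200:350],None,fx=4,fy=2.6,interpolation=cv2.INTER_CUBIC)[:,:,::-1])
print(s["ft_force"],s["moment"],s["eef_pos"])
side("pics/s19.png")
E
```

```text
[ 0.29779355 -0.22948914 -1.95825549] [0.02887358 0.05894485 0.05868469] [5.05957629e+02 7.13118958e+00 3.88179813e-01]
```

View pics/w19.png

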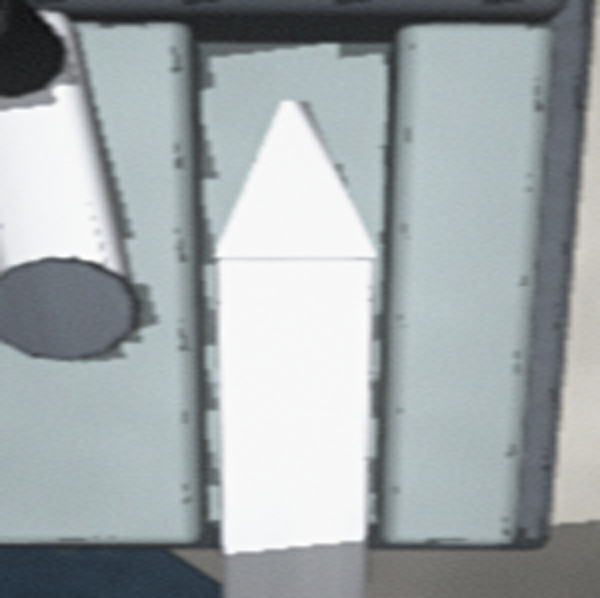

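View pics/s19.png

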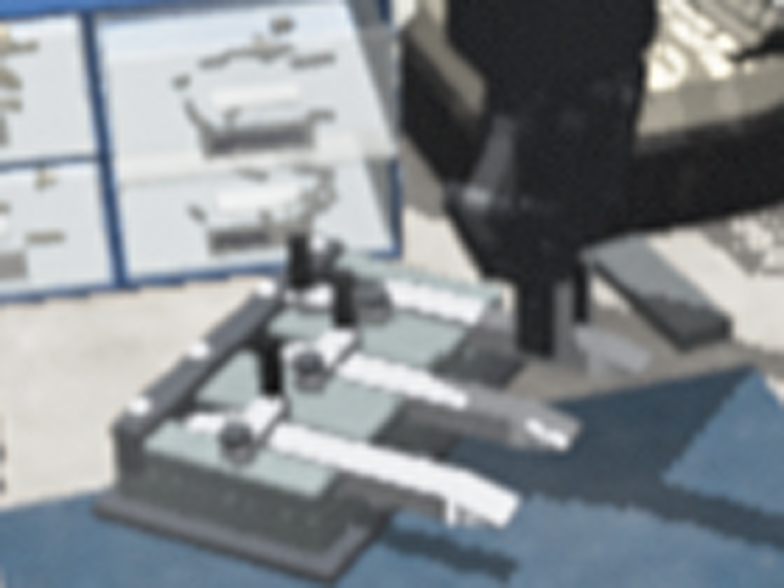

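>>> apply_moves(commands=[[0,0,0.06,0],[0,0,0.12,0],[0.1,0,0.15,0],[0.25,0,0.15,0],[0.4,0,0.15,0],[0.5,0,0.15,0],[0.6,0,0.15,0],[0.6,0,0.15,0]], grip_force=30)

```text
time: 28.4
eef_pos: [512.0, 6.1, -1.0]
orientation: [3.131, -0.258, 0.0]
ft_force: [-0.1, -0.2, -1.8]
finger_gap: 11.9
```

Now creep towards the stop.

>>> apply_moves(commands=[[0.05,0,0,0],[0.1,0,0,0],[0.15,0,0,0],[0.2,0,0,0],[0.2,0,0,0]], grip_force=20)

```text
time: 29.02
eef_pos: [514.0, 5.8, -1.0]
orientation: [-3.131, 0.258, -0.0]
ft_force: [-0.4, 0.2, -1.5]
finger_gap: 11.7
```

>>> apply_moves(commands=[[0.05,0,0,0],[0.1,0,0,0],[0.15,0,0,0],[0.15,0,0,0]])

```text
time: 29.52
eef_pos: [514.8, 5.7, -1.3]
orientation: [-3.131, 0.258, 0.002]
ft_force: [-2.7, -0.8, -0.7]
finger_gap: 12.0
```

>>> apply_moves(commands=[[0.05,0,0,0],[0.05,0,0,0],[0.05,0,0,0]])

```text
time: 29.9
eef_pos: [515.1, 5.7, -1.3]
orientation: [-3.131, 0.257, 0.003]
ft_force: [-5.5, 0.0, -1.1]
finger_gap: 11.7
```

>>> apply_moves(commands=[[0,0,0.05,0],[0,0,0.1,0],[0,0,0.1,0]])

```text
time: 30.28
eef_pos: [515.1, 5.7, -1.6]
orientation: [-3.131, 0.257, 0.003]
ft_force: [-9.0, 1.4, 7.9]
finger_gap: 11.4
```

```bash
python3 - <<'E'
from fit import *
s=env.read_state(); CT=T_cam("wrist",s); im=read_camera("wrist"); cv2.imwrite("pics/w20.png",im[0:420,:,::-1])
print(s["ft_force"],s["moment"],s["eef_pos"])
E
```

```text
[-8.98547423  1.43031805  7.90171446] [ 0.12189758  1.38051066 -0.04584456] [515.07841287   5.66618483  -1.60228879]
```

View pics/w20.png

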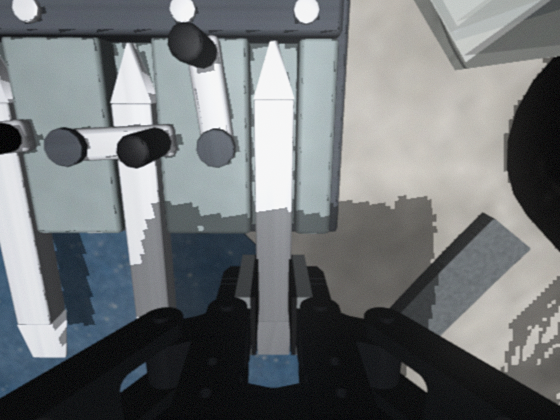

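>>> apply_moves(commands=[[0,0,-0.05,0],[0,0,-0.05,0],[0,0,-0.05,0],[0,0,-0.05,0],[0,0,-3,0],[0,0,-7,0],[0,0,-9,0],[0,0,-9,0]], jaw=0.4)

```text
time: 31.32
eef_pos: [517.5, 5.2, 89.7]
orientation: [3.13, -0.257, 0.007]
ft_force: [-0.5, 0.2, -0.9]
finger_gap: 34.0
```

```bash
python3 - <<'E'
from fit import *
s=env.read_state(); CT=T_cam("wrist",s); im=read_camera("wrist"); cv2.imwrite("pics/w21.png",im[0:420,:,::-1]);np.savez("w21.npz",T=CT[1])
print(s["ft_force"],s["eef_pos"],s["joint_positions"]); side("pics/s21.png")
p=np.load("rack.npy"); a=rackw(p,(30,-31,0)); moves([[*a[:2],90]]); print(a)
for P in ((35,-50,28),(35,0,28),(-95,-50,28),(-75,-50,34),(30,-31,66),(0,-31,46)): print(P,w2px("wrist",rackw(p,P),CT).round(1))
E
```

```text
[-0.46551667  0.24227311 -0.91364502] [517.51559726   5.16568561  89.68020347] [-2.19671479e-01  1.87385412e-01  1.85058748e+00  4.16932446e-05
  1.09940416e+00  1.51524565e+00]
[np.float64(604.786723483959), np.float64(11.245112923080473), 90] [ 8.72 -2.02 -0.28]
yaw x -0.1642 tilt [-6.e-04  2.e-04 -1.e+00] t 31.425
[604.78672348  11.24511292   0.        ]
(35, -50, 28) [272.3  67.4]
(35, 0, 28) [187.   67.3]
(-95, -50, 28) [272.1 269.3]
(-75, -50, 34) [272.1 245.6]
(30, -31, 66) [233.4  72.1]
(0, -31, 46) [238.6 130.7]
```

View pics/w21.png

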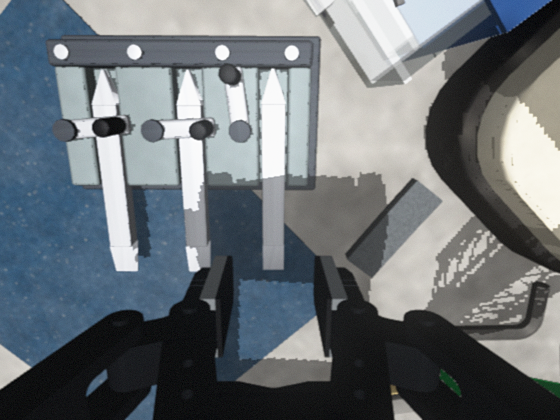

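View pics/s21.png

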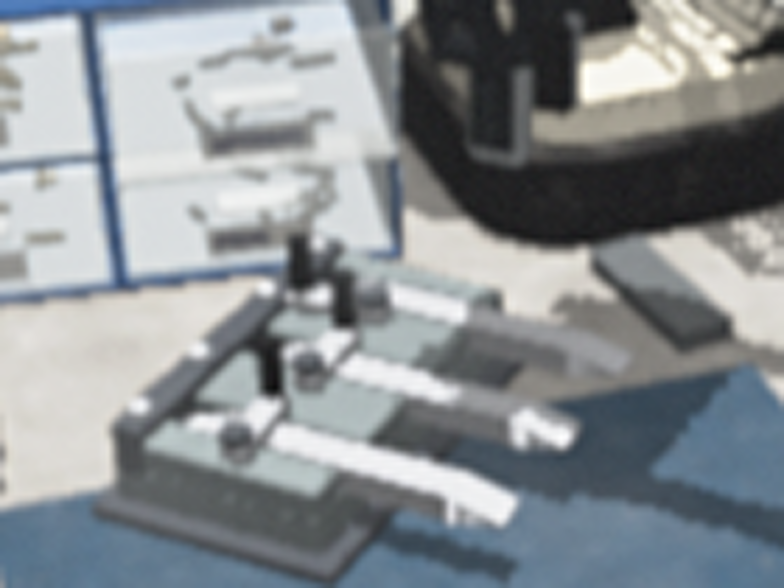

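>>> apply_moves(commands=[[0,0,0,-0.18],[0,0,0,-0.36],[0,0,0,-0.54],[0,0,0,-0.72],[0,0,0,-0.9],[0,0,0,-1.08],[0,0,0,-1.26],[0,0,0,-1.44],[0,0,0,-1.62],[0,0,0,-1.8],[0,0,0,-1.98],[0,0,0,-2.16]], jaw=0.35)

```text
time: 32.92
eef_pos: [514.6, 5.7, 86.1]
orientation: [-1.694, -2.642, 0.002]
ft_force: [-0.0, 0.2, 0.0]
finger_gap: 29.9
```

```bash
python3 - <<'E'
from fit import *
p=np.load("rack.npy"); a=rackw(p,(30,-31,0)); moves([[605,11.8,85]])
E
```

```text
[605, 11.8, 85] [-3.22  8.47  0.08]
yaw x 2.0017 tilt [-3.2e-03  7.0e-04 -1.0e+00] t 32.925
```

>>> apply_moves(commands=[[-1.1,2.8,0,-0.08],[-2.2,5.6,0,-0.08],[-3.2,8.5,0,-0.08],[-3.2,8.5,0,-0.08],[-3.2,8.5,0,-0.08]])

```text
time: 33.55
eef_pos: [604.8, 11.6, 86.2]
orientation: [-1.594, -2.703, 0.002]
ft_force: [-0.4, 0.2, -0.2]
finger_gap: 29.9
```

```bash
python3 - <<'E'
from fit import *
p=np.load("rack.npy"); s=env.read_state(); CT=T_cam("wrist",s); moves([[605,11.8,21]])
im=read_camera("wrist"); cv2.imwrite("pics/w22.png",im[:,:,::-1]); print(w2px("wrist",rackw(p,(30,-31,66)),CT))
E
```

```text
[605, 11.8, 21] [-0.01  0.04  6.52]
yaw x 2.076 tilt [-3.5e-03  6.0e-04 -1.0e+00] t 33.55
[270.55688323 235.62561171]
```

View pics/w22.png

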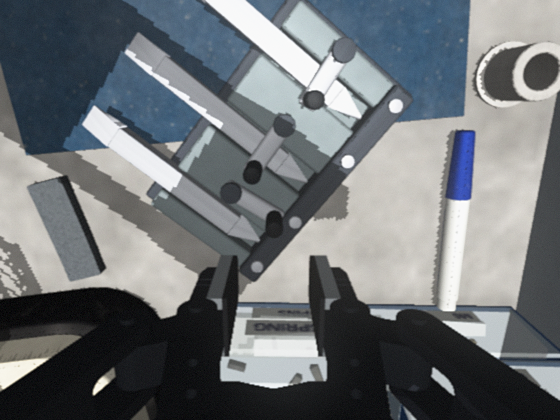

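>>> apply_moves(commands=[[0,0.05,2.5,0],[0,0.05,5,0],[0,0.05,5.8,0],[0,0.05,6.2,0],[0,0.05,6.5,0],[0,0.05,6.5,0]])

```text
time: 34.35
eef_pos: [607.4, 11.5, 23.6]
orientation: [1.596, 2.705, 0.001]
ft_force: [-0.4, -0.5, -0.1]
finger_gap: 29.9
```

>>> apply_moves(commands=[[0,0,0,0],[0,0,0,0],[0,0,0,0],[0,0,0,0]], jaw=0, grip_force=25)

```text
time: 34.85
eef_pos: [606.0, 11.6, 23.5]
orientation: [-1.595, -2.705, 0.002]
ft_force: [-6.1, -0.1, 5.4]
finger_gap: 8.4
```

```bash
python3 - <<'E'
from arc import *
s=env.read_state(); p=np.load("rack.npy"); moves([]);c=rackw(p,(0,-31,0)); k=s["eef_pos"]; print("r",np.linalg.norm((k-c)[:2]), "th",np.arctan2(k[1]-c[1],k[0]-c[0])-p[2]+np.pi/2)
arc(1.59,[1.45,1.3,1.15,1.0,.85,.7,.55,.4,.25,.1,0.0,-.05],2.076)
E
```

```text
yaw x 2.076 tilt [-2.2e-03 -1.0e-04 -1.0e+00] t 34.85
r 31.104033959192165 th 1.5883882525317017
1.45 [-0.32, -0.28]
1.3 [-0.61, -0.62]
1.15 [-0.84, -1.0]
1.0 [-1.02, -1.42]
0.85 [-1.13, -1.85]
0.7 [-1.18, -2.3]
0.55 [-1.16, -2.75]
0.4 [-1.07, -3.19]
0.25 [-0.92, -3.61]
0.1 [-0.71, -4.01]
0.0 [-0.53, -4.25]
-0.05 [-0.44, -4.37]
```

>>> apply_moves(commands=[[-0.32,-0.33,0,0],[-0.61,-0.68,0,0],[-0.84,-1.08,0,0],[-1.02,-1.5,0,0],[-1.13,-1.93,0,0],[-1.18,-2.38,0,0]])

```text
time: 35.6
eef_pos: [596.9, -12.9, 24.5]
orientation: [1.591, 2.696, 0.004]
ft_force: [14.5, -5.9, -9.4]
finger_gap: 8.4
```

>>> apply_moves(commands=[[0.02,-0.45,0,0],[0.11,-0.89,0,0],[0.26,-1.31,0,0],[0.47,-1.71,0,0],[0.62,-1.92,0,0],[0.62,-1.92,0,0]])

```text
time: 36.35
eef_pos: [573.9, -17.1, 24.3]
orientation: [1.593, 2.701, -0.003]
ft_force: [1.1, -7.7, 3.0]
finger_gap: 8.5
```

```bash
python3 - <<'E'
from arc import *
s=env.read_state(); p=np.load("rack.npy"); moves([]);c=rackw(p,(0,-31,0)); k=s["eef_pos"]; print("r",np.linalg.norm((k-c)[:2]), "th",np.arctan2(k[1]-c[1],k[0]-c[0])-p[2]+np.pi/2)
im=read_camera("wrist"); cv2.imwrite("pics/w23.png",im[:,:,::-1])
E
```

```text
yaw x 2.0756 tilt [ 0.0039 -0.0042 -1.    ] t 36.35
r 33.265265590245846 th 0.1259295379196581
```

View pics/w23.png

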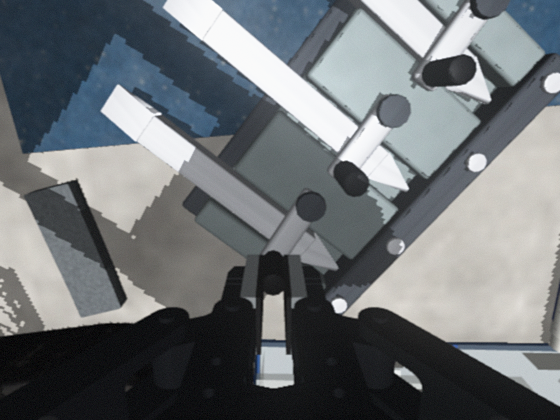

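>>> apply_moves(commands=[[0.2,-0.08,0,0],[0.35,-0.15,0,0],[0.35,-0.15,0,0]])

```text
time: 36.78
eef_pos: [571.1, -16.4, 24.4]
orientation: [1.592, 2.7, -0.006]
ft_force: [0.3, -14.4, 1.5]
finger_gap: 8.3
```

>>> apply_moves(commands=[[0,0,0,0],[0,0,0,0],[0,0,-0.5,0],[0,0,-3,0],[0,0,-6,0],[0,0,-9,0],[0,0,-9,0]], jaw=0.4)

```text
time: 37.65
eef_pos: [571.2, -11.9, 116.1]
orientation: [1.592, 2.702, 0.003]
ft_force: [-0.4, -0.2, 0.1]
finger_gap: 34.6
```

```bash
python3 - <<'E'
from arc import *
s=env.read_state();print(s["eef_pos"],s["ft_force"])
CT=T_cam("wrist",s);p=np.load("rack.npy")
im=read_camera("wrist"); cv2.imwrite("pics/w24.png",im[:,:,::-1])
for P in ((0,-31,46),(0,-61,66),(0,19,46),(0,-11,66),(35,-50,28),(-95,-50,28),(35,0,28)): print(P,w2px("wrist",rackw(p,P),CT).round())
side("pics/s24.png")
E
```

```text
[571.2203164  -11.8550336  116.12874281] [-0.38625276 -0.19463964  0.13459417]
(0, -31, 46) [297. 175.]
(0, -61, 66) [268. 219.]
(0, 19, 46) [347. 114.]
(0, -11, 66) [320. 156.]
(35, -50, 28) [315. 219.]
(-95, -50, 28) [168. 105.]
(35, 0, 28) [361. 166.]
```

View pics/w24.png

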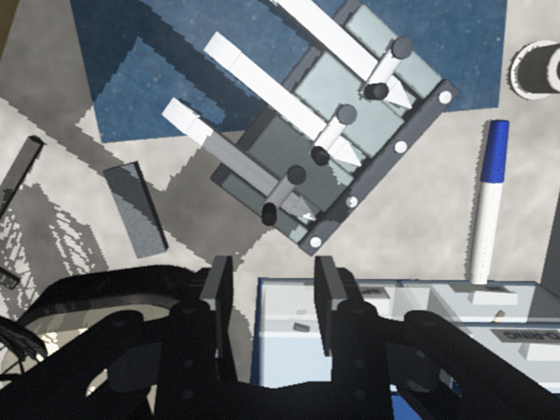

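View pics/s24.png

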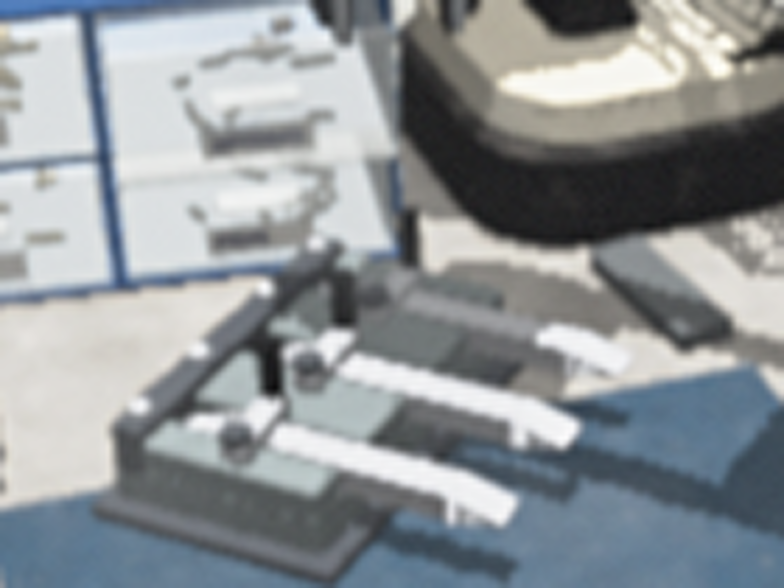

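```bash
python3 - <<'E'
from fit import *
im=cv2.imread("pics/w24.png"); cv2.imwrite("pics/w24z.png",cv2.resize(im[20:260,150:420],None,fx=2.5,fy=2.5,interpolation=cv2.INTER_CUBIC))
s=env.read_state();CT=T_cam("wrist",s);p=np.load("rack.npy")
for P in ((35,-50,28),(-95,-50,28),(35,0,28),(-95,0,28),(-75,0,34),(-75,-50,34)): print(P,((w2px("wrist",rackw(p,P),CT)-[150,20])*2.5).round())
E
```

```text
(35, -50, 28) [422. 507.]
(-95, -50, 28) [ 50. 220.]
(35, 0, 28) [539. 375.]
(-95, 0, 28) [160.  60.]
(-75, 0, 34) [221. 110.]
(-75, -50, 34) [107. 269.]
```

View pics/w24z.png

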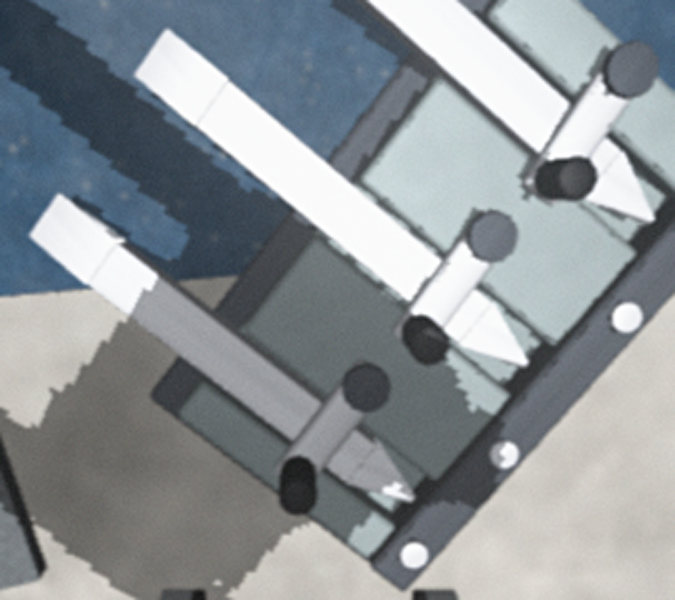

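```bash
python3 - <<'E'
from station import workorder, env
print(env.read_state()["ft_force"]); print(workorder.finish_job())
E
```

```text
[-0.87049568 -0.36567435 -0.0018243 ]
the job is handed in; nothing more can be done
None
```

I turned the backward blade round and handed the job in at about 38 s of the 72 s allowed. The hand-in gave no verdict.

**What I did:** The wrong blade was in the right groove. I swung its clamp open to about 1.59 rad and lifted the blade out. I turned it end for end, set it down on the mat and regripped it by the chisel half. Then I lowered it into its groove and slid it gently against the rear stop. Last, I swung the clamp back across it.

**Last checks:**
- **Blade:** in the last pictures it lies flat in the right groove, chisel out. It is in line with the other two, its tip within about 1 mm of theirs against the stop.
- **Forces:** the measured force at the stop and the groove floor peaked at about 12 N, against the 60 N limit.
- **Clamp:** it looks within roughly 0.05 rad of parallel to the other two.
- **Robot:** it was clear of everything, with only sensor noise on the wrist.

**What disagreed:**
- **Finger length:** the fingertips were really about 28 mm short of the stated TCP. My first grip on the knob closed on nothing because of this, and I corrected all heights afterwards.
- **Drawer contact:** while I was lowering for that first grip, a side force of about 5 N appeared. It was probably the gripper brushing the pulled-out drawer. I backed off and came in with the jaws turned parallel to the drawer front.
- **Clamp closing:** the fingers slid about 3 mm outward on the knob as I closed it, with up to about 18 N of tool force. I nudged it the rest of the way home.

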